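Clear and wipe down the gas sensor test station

ROBOT

A 6-joint arm with a two-finger parallel gripper is mounted at the origin on the work surface. World frame = base frame: x ahead of the robot, y to its left, z up, the work surface at z = 0. Lengths are in m, angles in degrees, forces in N, time in s.
With the tool pointing down it reaches from about 0.325 to 0.775 m from the base axis. Payload 5.5 kg.
Tool frame: the origin (TCP) lies on the centre line of the jaws, within the pads' length; the fingertips stand 25 mm ahead of it and the grasp point (between the pads) lies 6 mm ahead of it; z points along the fingers, y is the line along which they close (so a half turn about z gives the same grasp; the last joint's range is limited). The gripper opens to 88 mm and grips with 3 to 60 N. Pads are 20 mm wide; open, the fingers measure 115 mm over their backs; the gripper's body (75 mm by 178 mm) begins 61 mm behind the grasp point.
Start: joints at [-80.541, 5.22, 70.514, -0, 104.267, -3.249], TCP at [0.132, -0.585, 0.248] pointing down, gripper open.
Joint ranges: [-164.24, 164.24], [-49.07, 125.15], [9.68, 141.18], [-86.29, 266.29], [3.28, 154.24], [-151.56, 151.56]. Speed limits (degrees/s): [147.25, 147.25, 172.46, 180, 180, 180].

INTERFACE

Orientations are given as [roll, pitch, yaw] about the fixed x, y, z axes, in that order (R = Rz(yaw) Ry(pitch) Rx(roll)).
In Python, from plant import r, vision gives the robot as it stands.
- The arm moves only by the tool carry_out, never from a script. Its argument "deltas" is a list of rows, each a list of 7 numbers: the shift along the tool's x, y, z in mm, then the turn, a rotation vector about the tool's x, y, z in rad, then the closure, from 0 (fully open) to 1 (shut). In form: [[dx, dy, dz, rx, ry, rz, claw], ...]. A call has 1 to 10 rows; each row is the pose to reach, as a shift and turn from the pose commanded when the call began, along the tool's axes at that moment; what a row does not reach only later rows make up. A row lasts 1/12 s, in which the tool goes at most 41.7 mm and 7.16 degrees, less where a joint would pass 70% of its speed; a pose out of reach is approached as far as the arm can. A call with a gripper value outside its range is refused whole. The fingers move at their own pace and stop on an object; the grip force is fixed at half the most. Time passes only in rows, so rows that repeat a pose let the fingers close. It gives the time, the measured TCP pose, the force, the opening and the grip force at its end, in the units of the state.
- r.read_state(): the state, without advancing time (a new reading comes with each control period).
- vision.grab_frame(name): name is "scene" or "top" or "wrist"; returns (picture, depth): 420x560x3 uint8, blue, green, red; 420x560 float32, m along the optical axis (not along the pixel's ray), 0 where there is no reading.
- vision.calibration(name): a dict with "fx", "fy", "cx", "cy" (pixels), "R" (3x3) and "t" (3): a world point X has camera coordinates R X + t. Camera axes: x right, y down, z forward; pixel columns grow to the right and rows downward; lengths in m; the calibration is good to about 2 mm. The wrist camera is an equidistant fisheye: a pixel r from the principal point sees the ray r / f radians off the axis. A picture is of the moment at which its call begins: read the wrist's pose just before it. calibration takes no time and is no camera call; for the wrist camera it gives the pose at the moment of the call.
- r.job_done(): hands the job in; it is judged then, once.
The state is a dict: "time": time; "joints": joint angles; "dq": joint speeds; "effort": joint torques, N m; "tcp_pos": TCP position; "tool_rot": TCP orientation; "force": force on the tool from outside, world axes, zero at the start; "moment": the same for the moment, N m; "width": opening from 0.0 (shut) to 1.0 (fully open); "finger_force": force on a finger pad.
Only numpy, scipy, OpenCV 4.12 (cv2) and the standard library are available. Lean on these libraries where they do the work, as an engineer would, in place of code of your own. Each camera call takes 0.05 s, during which the arm holds its last target. There are 200 camera calls.

TASK

Clear the gas sensor test station: first pull every sensor module straight up off the rail against its spring catch and stand it upright in the blue tray. Then take the wiping pad by its handle, wet it by pressing it fully down on the dish of the solvent dispenser and letting the dish spring back up, and with it wipe all the ceramic chips off the deck into the catch pan; they are sharp, so do not touch them with the gripper fingers. Finally set the pad down felt side down on its mat, and leave the flasks and the meter where they stand.

Things in the scene. Friction and masses are not known exactly. Their poses are not given: they have to be found in the camera images.
- station: Fixed sensor test station: low white steel box, flat wiping deck 40 mm above the bench, catch pan in front, module rail at the back. Origin on the bench; +x points from pan to rail (away from the robot), z up. Deck: x from -80 to +190 mm, y +-130 mm; thin rims 10 mm higher than the deck along both sides (inner faces y = +-130) and the back; the front edge is open and drops into the pan.
- edge (a point): Middle of the deck's open front edge, at deck height: x = -80 mm, z = 40 mm in the station's frame.
- pan (a point): Middle of the catch pan's floor. In the station's frame the pan spans x from -180 to -80, y +-130 mm; floor 4 mm, walls 30 mm above the bench.
- rail (a point): Middle of the rail's top, x = 115 mm in the station's frame. The rail, 35 mm wide and 7.5 mm high, runs along y on the deck. Five places at y = -96, -48, 0, 48, 96 mm; a clipped module's foot straddles the rail, its origin at station x = 115 mm and 0.5 mm above the deck, its axes along the station's.
- catches (a point): Middle of the row of spring-steel catches behind the rail, one at each place, up to 30 mm above the deck (station x from 150 to 180 mm). Each hooks over a ledge at the back of a module's foot; a straight upward pull of about 10 N makes it give way over the first 5 mm, then it rubs and pushes towards -x until the module is 15 mm up.
- module1: Clip-on gas sensor module of grey and black plastic, 0.12 kg; module1 to 5 are alike. Foot 81 (x from -37.5 to +43.5) x 36 (y) mm, 10 high; body 75 x 36 mm up to z = 44; on it, centred, a nose 45 (x) x 36 (y) mm from z = 44 to 69 mm. Origin: underside of the foot, under the nose's centre; z up. None if absent.
- module2: Sensor module as module1; None if absent. Grip it across the nose's 45 mm, fingertips just above the 44 mm shoulders; a 2 mm high sensor disc stands on the nose's flat top.
- module3: Sensor module as module1; None if absent. It stands firmly on its flat foot.
- module4: Sensor module as module1; None if absent.
- module5: Sensor module as module1; None if absent.
- tray: Open blue plastic tray for the modules, fixed, 250 (x) x 130 (y) x 30 (z) mm outside, walls and floor 4 mm. Origin: centre of its underside; z up.
- dispenser: Fixed solvent dispenser: blue bottle 68 mm in diameter in a dark flange 92 mm in diameter, with a sprung steel dish on top. Origin: centre of its underside; z up.
- dish (a point): Centre of the top face of the dispenser's steel dish, 54 mm in diameter, 125 mm above the bench when up; it goes down with the dish.
- pump (a joint): How far the dish is pressed down: 0 up, 0.012 m fully down. Sprung: 2 N to start, 8 N fully down; it comes back up by itself.
- pad: Wiping pad, 0.16 kg: block 40 (x) x 90 (y) x 22 mm, lower 8 mm of grey felt and the rest orange, with an upright black handle 18 (x) x 64 (y) mm, centred, from z = 22 to z = 72 mm. Origin: centre of the felt underside; z up from the felt to the handle. Grip the handle across its 18 mm.
- mat: Black rubber mat of the pad, fixed, 110 (x) x 150 (y) x 3 mm. Origin: centre of its underside.
- chip1: Chip of broken dark blue ceramic with gold tracks, 24 x 18 x 7 mm, 11 g, loose on the deck. Origin: centre of its underside. None if absent.
- chip2: Chip of broken dark blue ceramic with gold tracks, 20 x 20 x 7 mm, 11 g, loose on the deck. Origin: centre of its underside. None if absent.
- chip3: Chip of broken dark blue ceramic with gold tracks, 26 x 16 x 7 mm, 11 g, loose on the deck. Origin: centre of its underside. None if absent.
- chip4: Chip of broken dark blue ceramic with gold tracks, 22 x 18 x 7 mm, 11 g, loose on the deck. Origin: centre of its underside. None if absent.
- chip5: Chip of broken dark blue ceramic with gold tracks, 20 x 17 x 7 mm, 11 g, loose on the deck. Origin: centre of its underside. None if absent.
- flask1: Bystander: stoppered glass flask, 72 mm in diameter, 128 mm high. Origin: centre of its underside.
- flask2: Bystander: stoppered glass flask, 62 mm in diameter, 122 mm high. Origin: centre of its underside.
- meter: Bystander: yellow multimeter lying on the bench, 85 x 170 x 45 mm. Origin: centre of its underside.

How it is judged (in metres and radians):
On the way, in this order (a step that is already met when the one before it is completed fails the run):
1. all the modules stand upright in the tray (x of module1 in the frame of tray between -0.12 and 0.12 m and y of module1 in the frame of tray between -0.06 and 0.06 m and z of each of module1, module2, module3, module4, module5 in the frame of tray below 0.014 m and angle between each of module1, module2, module3, module4, module5's own z axis and vertical below 0.15 rad and x of module2 in the frame of tray between -0.12 and 0.12 m and y of module2 in the frame of tray between -0.06 and 0.06 m and x of module3 in the frame of tray between -0.12 and 0.12 m and y of module3 in the frame of tray between -0.06 and 0.06 m and x of module4 in the frame of tray between -0.12 and 0.12 m and y of module4 in the frame of tray between -0.06 and 0.06 m and x of module5 in the frame of tray between -0.12 and 0.12 m and y of module5 in the frame of tray between -0.06 and 0.06 m), for 0.2 s.
2. the dish is pressed fully down by the pad (value of joint pump above 0.008 m and contact force between pad and dispenser above 1 N), for 0.1 s.
3. the dish has sprung back up (value of joint pump below 0.002 m), for 0.1 s.
4. all the chips lie in the catch pan (x of chip1 in the frame of station between -0.187 and -0.075 m and y of chip1 in the frame of station between -0.137 and 0.137 m and z of each of chip1, chip2, chip3, chip4, chip5 in the frame of station below 0.032 m and x of chip2 in the frame of station between -0.187 and -0.075 m and y of chip2 in the frame of station between -0.137 and 0.137 m and x of chip3 in the frame of station between -0.187 and -0.075 m and y of chip3 in the frame of station between -0.137 and 0.137 m and x of chip4 in the frame of station between -0.187 and -0.075 m and y of chip4 in the frame of station between -0.137 and 0.137 m and x of chip5 in the frame of station between -0.187 and -0.075 m and y of chip5 in the frame of station between -0.137 and 0.137 m), for 0.2 s.
At the end, for the whole second after the job is handed in: All present modules stand upright (within 0.15 rad) on the floor of the tray; all present chips lie in the catch pan below the deck; the dish is up; the pad rests felt side down on its mat, its centre within 40 mm (x) and 55 mm (y) of the centre of the mat, in the frame of the mat (all of step 1 and all of step 4 and linear speed of each of module1, module2, module3, module4, module5, pad below 0.02 m/s and linear speed of each of chip1, chip2, chip3, chip4, chip5 below 0.03 m/s and value of joint pump below 0.002 m and angle between pad's own z axis and vertical below 0.12 rad and x of pad in the frame of mat between -0.04 and 0.04 m and y of pad in the frame of mat between -0.055 and 0.055 m and z of pad in the frame of mat between -0.001 and 0.009 m); the robot touches nothing.
It fails at once if the gripper fingers touch a chip (contact force between the fingers and chip1 above 1.5 N or contact force between the fingers and chip2 above 1.5 N or contact force between the fingers and chip3 above 1.5 N or contact force between the fingers and chip4 above 1.5 N or contact force between the fingers and chip5 above 1.5 N).
It fails at once if flask1 is pushed aside or knocked over (distance of flask1 from where it was at the start of the episode above 0.03 m or angle between flask1's own z axis and vertical above 0.3 rad).
It fails at once if flask2 is pushed aside or knocked over (distance of flask2 from where it was at the start of the episode above 0.03 m or angle between flask2's own z axis and vertical above 0.3 rad).
It fails at once if meter is pushed aside or knocked over (distance of meter from where it was at the start of the episode above 0.03 m or angle between meter's own z axis and vertical above 0.3 rad).
Of module1, module2, module3, module4, module5 only 3 to 5 are there at a start; the rules pass over those that are not, and their reading is None.
Of chip1, chip2, chip3, chip4, chip5 only 3 to 5 are there at a start; the rules pass over those that are not, and their reading is None.
At some moment in a run one of pad, chip1, chip2, chip3, chip4, chip5 may be knocked a few centimetres aside while the robot is not near it.
It also fails if it takes over 210 s, if anything falls off the work surface, if the arm or the gripper's body presses on something with over 40 N, if the wrist force passes 120 N, or if a joint passes its speed limit or range.

## Working session

There is one attempt and no reset: what is moved stays moved. The work goes in short steps, Python scripts to look and compute and a tool call to move; the robot and the scene stay as the last step left them, time stands still between calls to the robot, and variables do not carry over. Pictures are saved under pics/ and viewed, at most 14 in all, crops included, and the job is handed in when it is done.

Besides the shell and the picture viewer there is one more tool, called after ">>>" as name(argument=value, ...), one argument or row to a line, values as JSON. carry_out: Moves the arm, as the interface text tells. Its arguments: {"type":"object","properties":{"deltas":{"type":"array","items":{"type":"array","items":{"type":"number"}}}},"required":["deltas"]}

```bash
ls; mkdir -p pics; python3 - <<'E'
from plant import r, vision
import cv2,numpy as np
print(r.read_state())
for n in("scene","top"):
    p,d=vision.grab_frame(n); cv2.imwrite(f"pics/{n}0.png",p); np.savez(f"{n}0.npz",p=p,d=d)
    c=vision.calibration(n); print(n,{k:np.round(v,4).tolist() for k,v in c.items()})
E
```

```text
pics
{'time': 0.0, 'joints': array([-8.05409178e+01,  5.26198241e+00,  7.05832324e+01, -1.50291520e-03,
        1.04266494e+02, -3.25032566e+00]), 'dq': array([-0.03765744, -0.00359367, -0.02098508,  0.04162727,  0.08745372,
        0.1199113 ]), 'effort': array([-1.41136256e-04, -4.46443498e+01, -4.06449437e+01,  6.97178906e-02,
        2.91935698e-02, -1.11832651e-04]), 'tcp_pos': array([ 0.13193468, -0.58505028,  0.24650527]), 'tool_rot': array([-1.79888388e+02, -4.87878639e-03,  1.27090342e+01]), 'force': array([-0.78008778, -0.45763001, -0.2251007 ]), 'moment': array([-0.0145994 ,  0.01443391,  0.02332983]), 'finger_force': 0.0, 'width': 1.0018138523078322}
scene {'fx': 454.5513, 'fy': 454.5513, 'cx': 274.0951, 'cy': 205.655, 'R': [[0.8728, 0.4879, 0.0147], [0.4131, -0.7223, -0.5547], [-0.26, 0.4902, -0.8319]], 't': [-0.5126, -0.2221, 1.3223]}
top {'fx': 522.9873, 'fy': 522.9873, 'cx': 271.5555, 'cy': 210.123, 'R': [[-0.0235, -0.9997, -0.0059], [-0.9957, 0.024, -0.0892], [0.0893, 0.0037, -0.996]], 't': [-0.0293, 0.6091, 1.165]}
```

View pics/top0.png

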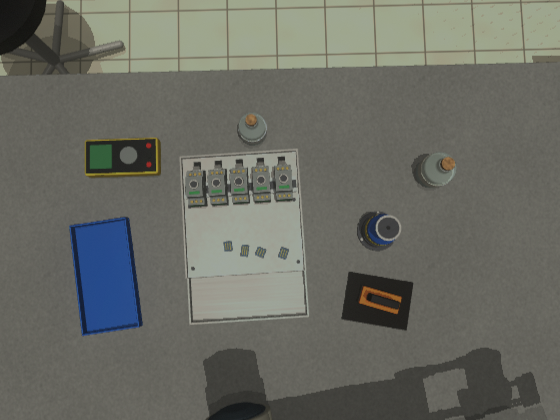

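View pics/scene0.png

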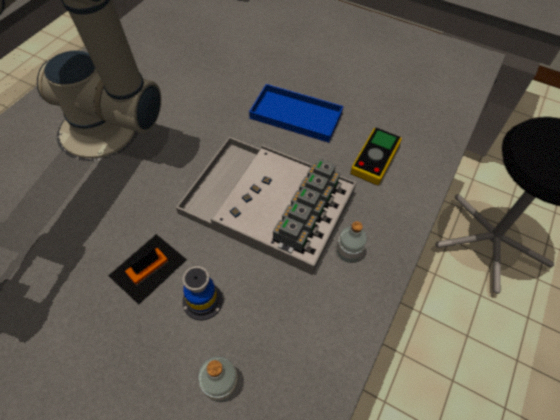

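The top view (up = +x, right = −y) shows five modules on the rail (row 183, cols 195–284) and four chips on the deck (row ~250, cols 228, 245, 261, 284). The tray is at (105,275), the dispenser dish at (388,228) and the pad on its mat at (380,300). The flasks are at (252,128) and (437,170), the meter at (122,157). The scene view agrees with this.

```bash
cat > h.py <<'E'
from plant import r, vision
import cv2,numpy as np
def cloud(d,c):
    v,u=np.mgrid[:420,:560]; P=np.stack([(u-c['cx'])/c['fx']*d,(v-c['cy'])/c['fy']*d,d],-1)
    return (P-np.array(c['t']))@np.array(c['R'])
def plane(uv,z,c):
    R=np.array(c['R']);o=-R.T@np.array(c['t'])
    w=(R.T@np.array([(uv[0]-c['cx'])/c['fx'],(uv[1]-c['cy'])/c['fy'],1]))
    return o+w*(z-o[2])/w[2]
def big(m,n=1,amin=20):
    k,l,s,ce=cv2.connectedComponentsWithStats(m.astype(np.uint8))
    i=[j for j in np.argsort(-s[1:,4])+1 if s[j,4]>=amin][:n]
    return [(l==j) for j in i]
def rect(m,z,c):
    cs=max(cv2.findContours(m.astype(np.uint8),cv2.RETR_EXTERNAL,cv2.CHAIN_APPROX_NONE)[0],key=len)[:,0]
    P=np.array([plane(q,z,c)[:2] for q in cs])*1000
    (x,y),(w,h),a=cv2.minAreaRect(P.astype(np.float32)); return np.round([x,y,w,h,a],1)
E
python3 - <<'E'
from h import *
f=np.load('top0.npz');p,d=f['p'],f['d'];c=vision.calibration('top')
X=cloud(d,c);hsv=cv2.cvtColor(p,cv2.COLOR_BGR2HSV);H,S,V=cv2.split(hsv)
v,u=np.mgrid[:420,:560]
print('z deck',np.median(X[220:235,200:290,2]),'bench',np.median(X[330:350,100:200,2]))
blue=(H>100)&(H<130)&(S>150)
print('tray',rect(big(blue&(u<170))[0],.03,c))
st=(u>175)&(u<315)&(v>145)&(v<330)
for m in big(st&(X[...,2]>.104)&(X[...,2]<.118),6): print('nose',rect(m,.1095,c),m.sum(),np.round(np.median(X[m],0),4))
w=big(st&(X[...,2]>.022)&(X[...,2]<.06))[0]; print('station hi',rect(w,.05,c))
for q in [(181,157),(297,150)]: print('rear corner',plane(q,.05,c))
for q in [(190,323),(307,317)]: print('front corner',plane(q,.03,c))
dk=(u>190)&(u<298)&(v>210)&(v<268)
for m in big(dk&(V<130),8,15): print('chip',rect(m,.047,c),m.sum(),u[m].mean(),v[m].mean())
o=(H>5)&(H<20)&(S>150)&(u>340)&(u<415)&(v>270)
print('pad',rect(big(o)[0],.022,c))
m=(V<45)&(u>330)&(u<420)&(v>265)&(v<335);print('mat',rect(big(m|o)[0],.003,c))
dd=(u>360)&(u<420)&(v>200)&(v<250)&(X[...,2]>.115);print('dish',rect(big(dd)[0],.125,c),np.median(X[dd],0))
for n,a in(('f1',(235,270,110,145)),('f2',(418,458,150,190)),('meter',(80,165,132,180))):
    q=(u>a[0])&(u<a[1])&(v>a[2])&(v<a[3])&(X[...,2]>.02);print(n,X[q].min(0),X[q].max(0))
E
```

```text
z deck 0.03909049510263512 bench -0.0005190824375725664
tray [469.9 334.9 247.7 135.1   7.3]
nose [655.5 121.1  36.3  45.3  89.5] 354 [0.6559 0.1205 0.1088]
nose [661.6 -22.5  45.5  35.8   2.4] 352 [ 0.6614 -0.0227  0.1089]
nose [659.8  25.3  45.   35.8   3.3] 351 [0.6604 0.0258 0.109 ]
nose [657.6  72.9  45.4  36.5   2.5] 349 [0.6574 0.0733 0.1085]
nose [663.7 -70.3  45.2  35.8   2.5] 348 [ 0.6632 -0.0702  0.1089]
station hi [551.3  20.9 375.4 267.6   2.4]
rear corner [0.73155202 0.15777885 0.05      ]
rear corner [ 0.74110269 -0.10449471  0.05      ]
front corner [0.35940535 0.14424026 0.03      ]
front corner [ 0.36663608 -0.11723173  0.03      ]
chip [510.6 -66.8  19.   24.6  70.1] 93 283.01075268817203 252.79569892473117
chip [517.7  19.6  17.8  24.4  88.6] 84 244.36904761904762 250.1904761904762
chip [528.5  55.9  23.4  18.6   7.3] 83 227.66265060240963 245.80722891566265
chip [513.7 -16.   20.7  20.2  66.9] 82 260.0731707317073 251.8780487804878
pad [ 400.7 -282.8   90.7   41.6   72.5]
mat [ 398.  -280.1  148.5  107.9   78.7]
dish [ 557.3 -284.7   52.    52.3   87.6] [ 0.55623105 -0.28483906  0.1244652 ]
f1 [ 0.5018121  -0.04821476  0.02063078] [0.82333582 0.02784609 1.21450608]
f2 [ 0.5018121  -0.45277748  0.02475628] [ 0.72430904 -0.04821476  1.21450608]
meter [ 0.5018121  -0.04821476  0.02022665] [0.78280176 0.38346013 1.21450608]
```

```bash
cat > plan.py <<'E'
import numpy as np,json,sys
# poses: x,y,z mm, yaw deg, tool down. prints tool-frame rows, propagating the rounded values
def plan(p0,ways):
    x=np.array(p0[:3],float);y=p0[3]
    for w in ways:
        a=np.radians(y);R=np.array([[np.cos(a),np.sin(a),0],[np.sin(a),-np.cos(a),0],[0,0,-1]])
        d=np.round(R.T@(np.array(w[:3])-x),1);rz=round(-np.radians((w[3]-y+180)%360-180),3)
        print(w,'->',d.tolist(),'rz',rz,'rows>=',int(np.ceil(max(np.linalg.norm(d)/41,abs(rz)/.124))))
        x=x+R@d;y=y-np.degrees(rz)
    print('end',x.round(1),round(y,2))
E
python3 -c "
from plan import *
plan((132,-585,248,12.71),[(340,-305,240,55),(560,-10,220,92.45),(655.5,121.1,195,92.45)])"
```

```text
(340, -305, 240, 55) -> [264.5, -227.4, 8.0] rz -0.738 rows>= 9
(560, -10, 220, 92.45) -> [367.8, 11.0, 20.0] rz -0.654 rows>= 9
(655.5, 121.1, 195, 92.45) -> [126.9, 101.1, 25.0] rz 0.0 rows>= 5
end [655.5 121.1 195. ] 92.47
```

>>> carry_out(
  deltas=[
    [264.5, -227.4, 8, 0, 0, -0.738, 0],
    [264.5, -227.4, 8, 0, 0, -0.738, 0],
    [264.5, -227.4, 8, 0, 0, -0.738, 0],
    [264.5, -227.4, 8, 0, 0, -0.738, 0],
    [264.5, -227.4, 8, 0, 0, -0.738, 0],
    [264.5, -227.4, 8, 0, 0, -0.738, 0],
    [264.5, -227.4, 8, 0, 0, -0.738, 0],
    [264.5, -227.4, 8, 0, 0, -0.738, 0],
    [264.5, -227.4, 8, 0, 0, -0.738, 0],
    [264.5, -227.4, 8, 0, 0, -0.738, 0],
  ],
)

```text
time: 0.93
tcp_pos: [0.3417, -0.3025, 0.2395]
tool_rot: [-180.0, -0.1, 55.3]
force: [-0.0, -0.2, -0.2]
width: 0.998
finger_force: 0.0
```

>>> carry_out(
  deltas=[
    [367.8, 11, 20, 0, 0, -0.654, 0],
    [367.8, 11, 20, 0, 0, -0.654, 0],
    [367.8, 11, 20, 0, 0, -0.654, 0],
    [367.8, 11, 20, 0, 0, -0.654, 0],
    [367.8, 11, 20, 0, 0, -0.654, 0],
    [367.8, 11, 20, 0, 0, -0.654, 0],
    [367.8, 11, 20, 0, 0, -0.654, 0],
    [367.8, 11, 20, 0, 0, -0.654, 0],
    [367.8, 11, 20, 0, 0, -0.654, 0],
    [367.8, 11, 20, 0, 0, -0.654, 0],
  ],
)

```text
time: 1.77
tcp_pos: [0.562, -0.0067, 0.2172]
tool_rot: [-179.9, -0.1, 92.7]
force: [0.2, -1.3, -0.2]
width: 0.998
finger_force: 0.0
```

>>> carry_out(
  deltas=[
    [126.9, 101.1, 25, 0, 0, 0, 0],
    [126.9, 101.1, 25, 0, 0, 0, 0],
    [126.9, 101.1, 25, 0, 0, 0, 0],
    [126.9, 101.1, 25, 0, 0, 0, 0],
    [126.9, 101.1, 25, 0, 0, 0, 0],
    [126.9, 101.1, 25, 0, 0, 0, 0],
    [126.9, 101.1, 25, 0, 0, 0, 0],
    [126.9, 101.1, 25, 0, 0, 0, 0],
  ],
)

```text
time: 2.43
tcp_pos: [0.6555, 0.1189, 0.1956]
tool_rot: [179.9, 0.0, 92.4]
force: [0.7, -0.3, 0.6]
width: 0.996
finger_force: 0.0
```

```bash
python3 - <<'E'
from h import *
s=r.read_state();print(s['time'],s['tcp_pos'],s['tool_rot'])
p,d=vision.grab_frame('wrist');c=vision.calibration('wrist');print(c);cv2.imwrite('pics/w1.png',p)
E
```

```text
2.4333 [0.65553624 0.11885953 0.19558368] [1.79938336e+02 2.89683402e-02 9.23569041e+01]
{'fx': 325.19226210127806, 'fy': 325.19226210127806, 'cx': 279.3480064556224, 'cy': 208.08704152690774, 'R': array([[ 0.99912783,  0.04174021,  0.00115768],
       [ 0.039825  , -0.96088518,  0.27406867],
       [ 0.01255208, -0.27378353, -0.96170943]]), 't': array([-0.6606645 ,  0.06944318,  0.36561594])}
```

View pics/w1.png

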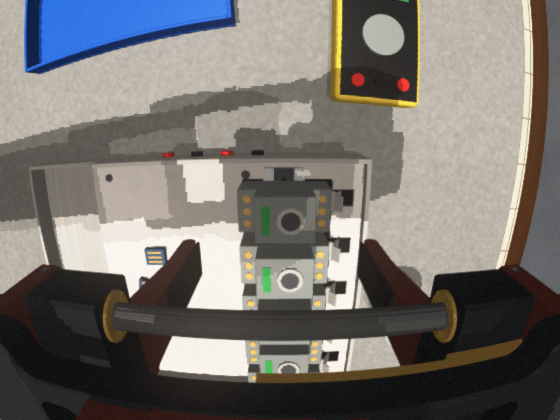

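The wrist view shows the leftmost module's nose between the jaws, with its disc at about (290,222), and the tray above left at (130,30). I'll refine x and y from wrist depth.

```bash
cat >> h.py <<'E'
def wcloud(d,c):
    v,u=np.mgrid[:420,:560]; a=(u-c['cx'])/c['fx'];b=(v-c['cy'])/c['fy'];t=np.hypot(a,b)+1e-9
    k=np.tan(t)/t; P=np.stack([a*k*d,b*k*d,d],-1); return (P-np.array(c['t']))@np.array(c['R'])
E
python3 - <<'E'
from h import *
s=r.read_state();print(s['time'],s['tcp_pos'],s['tool_rot'])
p,d=vision.grab_frame('wrist');c=vision.calibration('wrist');X=wcloud(d,c)
v,u=np.mgrid[:420,:560];ok=(d>0)&(u>225)&(u<345)&(v>165)&(v<305)
for lo,hi in((.104,.1105),(.078,.088)):
    for m in big(ok&(X[...,2]>lo)&(X[...,2]<hi),4,60):
        P=(X[m][:,:2]*1000).astype(np.float32);print(lo,m.sum(),np.round(np.percentile(P,2,0)),np.round(np.percentile(P,98,0)),cv2.minAreaRect(P),np.median(X[m],0)[2])
E
```

```text
2.4833 [0.65549371 0.11892135 0.19599955] [1.79901152e+02 1.56875490e-02 9.23487596e+01]
0.104 1814 [638. 105.] [682. 140.] ((659.9552001953125, 122.1159439086914), (45.2300910949707, 35.29108810424805), 2.4856209754943848) 0.10981679933793474
0.104 1665 [640.  56.] [683.  92.] ((661.7241821289062, 73.83172607421875), (44.971004486083984, 37.29024887084961), 2.723168134689331) 0.10978256428805667
0.078 1507 [623. 105.] [696. 140.] ((659.5648193359375, 121.94511413574219), (74.70306396484375, 35.94087600708008), 2.010704517364502) 0.08502189680642323
0.078 1483 [625.  57.] [698.  93.] ((661.8579711914062, 74.23225402832031), (75.5031509399414, 37.16960144042969), 2.5525271892547607) 0.08488486415806225
0.078 196 [626.  33.] [640.  43.] ((632.7125244140625, 38.05849075317383), (14.671853065490723, 11.203564643859863), 7.213751792907715) 0.08477530826347895
0.078 185 [688.  35.] [700.  46.] ((693.6985473632812, 40.598365783691406), (13.70024585723877, 11.326930046081543), 2.3791744709014893) 0.08478148463770985
```

>>> carry_out(
  deltas=[
    [2.6, 3, 40, 0, 0, 0, 0],
    [2.6, 3, 70, 0, 0, 0, 0],
    [2.6, 3, 82, 0, 0, 0, 0],
    [2.6, 3, 82, 0, 0, 0, 0],
    [2.6, 3, 82, 0, 0, 0, 0],
    [2.6, 3, 82, 0, 0, 0, 0],
    [2.6, 3, 82, 0, 0, 0, 0],
    [2.6, 3, 82, 0, 0, 0, 0],
  ],
)

```text
time: 3.2
tcp_pos: [0.6594, 0.1236, 0.1153]
tool_rot: [179.8, -0.0, 92.5]
force: [-0.3, -1.0, 0.2]
width: 1.002
finger_force: 0.0
```

>>> carry_out(
  deltas=[
    [0, 0, 0, 0, 0, 0, 0.7],
    [0, 0, 0, 0, 0, 0, 0.7],
    [0, 0, 0, 0, 0, 0, 0.7],
    [0, 0, 0, 0, 0, 0, 0.7],
    [0, 0, 0, 0, 0, 0, 0.7],
    [0, 0, 0, 0, 0, 0, 0.7],
    [0, 0, 0, 0, 0, 0, 0.7],
    [0, 0, 0, 0, 0, 0, 0.7],
  ],
)

```text
time: 3.87
tcp_pos: [0.6585, 0.1235, 0.1126]
tool_rot: [180.0, 0.0, 92.5]
force: [1.2, 0.5, -0.8]
width: 0.511
finger_force: 30.0
```

>>> carry_out(
  deltas=[
    [0, 0, -3, 0, 0, 0, 0.7],
    [0, 0, -6, 0, 0, 0, 0.7],
    [0, 0, -9, 0, 0, 0, 0.7],
    [0, 0, -12, 0, 0, 0, 0.7],
    [0, 0, -16, 0, 0, 0, 0.7],
    [0, 0, -20, 0, 0, 0, 0.7],
    [0, 0, -50, 0, 0, 0, 0.7],
    [0, 0, -80, 0, 0, 0, 0.7],
    [0, 0, -80, 0, 0, 0, 0.7],
    [0, 0, -80, 0, 0, 0, 0.7],
  ],
)

```text
time: 4.7
tcp_pos: [0.6604, 0.1237, 0.1985]
tool_rot: [179.4, -0.0, 92.5]
force: [-0.8, 0.2, -2.1]
width: 0.51
finger_force: 30.0
```

```bash
python3 -c "
from plan import *
plan((658.5,123.5,193,92.5),[(610,235,193,140),(561.7,343.7,193,187.3),(561.7,343.7,78,187.3)])
for i,t in enumerate((92,46,0,-46)):
  j=i+1
  sx,sy=470.4+.992*t,332+.127*t
  nx,ny=470.4+.992*(t-46),332+.127*(t-46)
  mx,my=658.5+2.05*j,122-47.96*j
  print(j);plan((sx,sy,193,187.3),[((sx+mx)/2,(sy+my)/2,193,140),(mx,my,193,92.47),(mx,my,113,92.47)])
  plan((mx,my,193,92.47),[((nx+mx)/2,(ny+my)/2,193,140),(nx,ny,193,187.3),(nx,ny,78,187.3)])
"
```

```text
(610, 235, 193, 140) -> [113.5, -43.6, 0.0] rz -0.829 rows>= 7
(561.7, 343.7, 193, 187.3) -> [106.9, 52.2, 0.0] rz -0.826 rows>= 7
(561.7, 343.7, 78, 187.3) -> [-0.0, 0.0, 115.0] rz 0.0 rows>= 3
end [561.7 343.7  78. ] 187.32
1
(611.107, 208.86200000000002, 193, 140) -> [-31.9, -140.0, 0.0] rz 0.826 rows>= 7
(660.55, 74.03999999999999, 193, 92.47) -> [-124.6, -71.4, 0.0] rz 0.829 rows>= 7
(660.55, 74.03999999999999, 113, 92.47) -> [-0.0, -0.0, 80.0] rz 0.0 rows>= 2
end [660.6  74.1 113. ] 92.48
(588.2909999999999, 205.94099999999997, 193, 140) -> [134.9, -66.5, 0.0] rz -0.83 rows>= 7
(516.0319999999999, 337.842, 193, 187.3) -> [140.1, 54.6, 0.0] rz -0.825 rows>= 7
(516.0319999999999, 337.842, 78, 187.3) -> [-0.0, 0.0, 115.0] rz -0.0 rows>= 3
end [516.  337.8  78. ] 187.29
2
(589.316, 181.96099999999998, 193, 140) -> [-52.9, -163.9, 0.0] rz 0.826 rows>= 7
(662.6, 26.08, 193, 92.47) -> [-156.4, -72.3, 0.0] rz 0.829 rows>= 7
(662.6, 26.08, 113, 92.47) -> [0.0, 0.0, 80.0] rz 0.0 rows>= 2
end [662.6  26.  113. ] 92.48
(566.5, 179.04, 193, 140) -> [157.0, -89.4, 0.0] rz -0.83 rows>= 7
(470
[... 481 characters left out ...]
-0.83 rows>= 7
(424.768, 326.158, 193, 187.3) -> [203.8, 56.3, 0.0] rz -0.825 rows>= 7
(424.768, 326.158, 78, 187.3) -> [-0.0, -0.0, 115.0] rz -0.0 rows>= 3
end [424.7 326.2  78. ] 187.29
4
(545.734, 128.159, 193, 140) -> [-94.8, -211.8, 0.0] rz 0.826 rows>= 7
(666.7, -69.84, 193, 92.47) -> [-220.0, -73.8, 0.0] rz 0.829 rows>= 7
(666.7, -69.84, 113, 92.47) -> [0.0, -0.0, 80.0] rz 0.0 rows>= 2
end [666.7 -69.9 113. ] 92.48
(522.918, 125.23799999999999, 193, 140) -> [201.1, -135.2, 0.0] rz -0.83 rows>= 7
(379.13599999999997, 320.316, 193, 187.3) -> [235.5, 57.1, 0.0] rz -0.825 rows>= 7
(379.13599999999997, 320.316, 78, 187.3) -> [0.0, 0.0, 115.0] rz -0.0 rows>= 3
end [379.2 320.3  78. ] 187.29
```

>>> carry_out(
  deltas=[
    [113.5, -43.6, 0, 0, 0, -0.829, 0.7],
    [113.5, -43.6, 0, 0, 0, -0.829, 0.7],
    [113.5, -43.6, 0, 0, 0, -0.829, 0.7],
    [113.5, -43.6, 0, 0, 0, -0.829, 0.7],
    [113.5, -43.6, 0, 0, 0, -0.829, 0.7],
    [113.5, -43.6, 0, 0, 0, -0.829, 0.7],
    [113.5, -43.6, 0, 0, 0, -0.829, 0.7],
    [113.5, -43.6, 0, 0, 0, -0.829, 0.7],
  ],
)

```text
time: 5.37
tcp_pos: [0.6099, 0.2352, 0.1919]
tool_rot: [-180.0, -0.0, 140.1]
force: [-1.2, -0.1, -0.6]
width: 0.511
finger_force: 30.0
```

>>> carry_out(
  deltas=[
    [106.9, 52.2, 0, 0, 0, -0.826, 0.7],
    [106.9, 52.2, 0, 0, 0, -0.826, 0.7],
    [106.9, 52.2, 0, 0, 0, -0.826, 0.7],
    [106.9, 52.2, 0, 0, 0, -0.826, 0.7],
    [106.9, 52.2, 0, 0, 0, -0.826, 0.7],
    [106.9, 52.2, 0, 0, 0, -0.826, 0.7],
    [106.9, 52.2, 0, 0, 0, -0.826, 0.7],
    [106.9, 52.2, 0, 0, 0, -0.826, 0.7],
    [106.9, 52.2, 0, 0, 0, -0.826, 0.7],
    [106.9, 52.2, 0, 0, 0, -0.826, 0.7],
  ],
)

```text
time: 6.2
tcp_pos: [0.5618, 0.3436, 0.1924]
tool_rot: [-180.0, -0.0, -172.9]
force: [-0.7, -0.6, -1.7]
width: 0.51
finger_force: 30.0
```

>>> carry_out(
  deltas=[
    [0, 0, 40, 0, 0, 0, 0.7],
    [0, 0, 75, 0, 0, 0, 0.7],
    [0, 0, 100, 0, 0, 0, 0.7],
    [0, 0, 110, 0, 0, 0, 0.7],
    [0, 0, 115, 0, 0, 0, 0.7],
    [0, 0, 115, 0, 0, 0, 0.7],
    [0, 0, 115, 0, 0, 0, 0.7],
  ],
)

```text
time: 6.78
tcp_pos: [0.5626, 0.3441, 0.0796]
tool_rot: [179.9, 0.2, -172.8]
force: [-0.2, 0.2, -1.9]
width: 0.509
finger_force: 30.0
```

>>> carry_out(
  deltas=[
    [0, 0, 0, 0, 0, 0, 0.5],
    [0, 0, 0, 0, 0, 0, 0],
    [0, 0, 0, 0, 0, 0, 0],
    [0, 0, 0, 0, 0, 0, 0],
    [0, 0, 0, 0, 0, 0, 0],
    [0, 0, -40, 0, 0, 0, 0],
    [0, 0, -80, 0, 0, 0, 0],
    [0, 0, -115, 0, 0, 0, 0],
    [0, 0, -115, 0, 0, 0, 0],
  ],
)

```text
time: 7.53
tcp_pos: [0.5639, 0.345, 0.2032]
tool_rot: [179.7, 0.8, -172.7]
force: [0.1, -0.9, 1.3]
width: 0.996
finger_force: 0.0
```

>>> carry_out(
  deltas=[
    [-31.9, -140, 0, 0, 0, 0.826, 0],
    [-31.9, -140, 0, 0, 0, 0.826, 0],
    [-31.9, -140, 0, 0, 0, 0.826, 0],
    [-31.9, -140, 0, 0, 0, 0.826, 0],
    [-31.9, -140, 0, 0, 0, 0.826, 0],
    [-31.9, -140, 0, 0, 0, 0.826, 0],
    [-31.9, -140, 0, 0, 0, 0.826, 0],
    [-31.9, -140, 0, 0, 0, 0.826, 0],
  ],
)

```text
time: 8.2
tcp_pos: [0.6113, 0.2086, 0.1926]
tool_rot: [180.0, 0.0, 139.8]
force: [-0.2, 1.4, 0.7]
width: 1.002
finger_force: 0.0
```

>>> carry_out(
  deltas=[
    [-124.6, -71.4, 0, 0, 0, 0.829, 0],
    [-124.6, -71.4, 0, 0, 0, 0.829, 0],
    [-124.6, -71.4, 0, 0, 0, 0.829, 0],
    [-124.6, -71.4, 0, 0, 0, 0.829, 0],
    [-124.6, -71.4, 0, 0, 0, 0.829, 0],
    [-124.6, -71.4, 0, 0, 0, 0.829, 0],
    [-124.6, -71.4, 0, 0, 0, 0.829, 0],
    [-124.6, -71.4, 0, 0, 0, 0.829, 0],
    [-124.6, -71.4, 0, 0, 0, 0.829, 0],
    [-124.6, -71.4, 0, 0, 0, 0.829, 0],
  ],
)

```text
time: 9.03
tcp_pos: [0.6606, 0.0744, 0.1926]
tool_rot: [180.0, -0.0, 92.7]
force: [-0.0, 0.0, -0.1]
width: 1.001
finger_force: 0.0
```

```bash
python3 - <<'E'
from h import *
s=r.read_state();print(s['time'],s['tcp_pos'],s['tool_rot'])
p,d=vision.grab_frame('top');c=vision.calibration('top');cv2.imwrite('pics/t2.png',cv2.resize(p[140:345,50:420],None,fx=2,fy=2))
E
```

```text
9.0333 [0.6605704 0.0743675 0.1926319] [ 1.79996346e+02 -4.75257493e-04  9.26927471e+01]
```

View pics/t2.png

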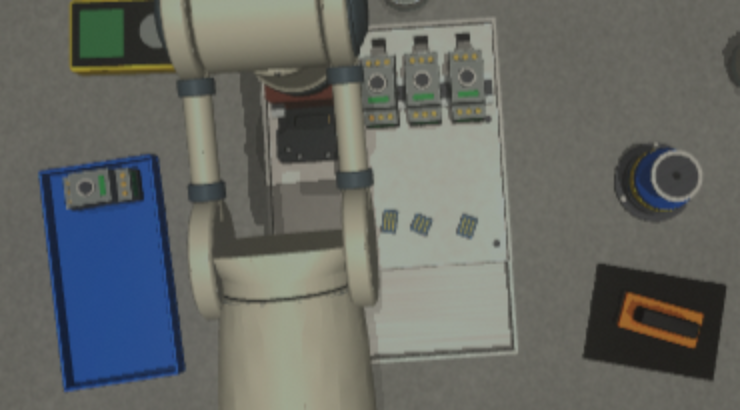

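The first module stands upright at the back of the tray at (103,187) in the crop. The remaining cycles can run as chained calls.

>>> carry_out(
  deltas=[
    [0, 0, 40, 0, 0, 0, 0],
    [0, 0, 70, 0, 0, 0, 0],
    [0, 0, 80, 0, 0, 0, 0],
    [0, 0, 80, 0, 0, 0, 0],
    [0, 0, 80, 0, 0, 0, 0],
    [0, 0, 80, 0, 0, 0, 0],
  ],
)

```text
time: 9.58
tcp_pos: [0.6616, 0.0742, 0.1154]
tool_rot: [179.8, -0.0, 92.5]
force: [-0.4, 0.3, 1.0]
width: 1.003
finger_force: 0.0
```

>>> carry_out(
  deltas=[
    [0, 0, 0, 0, 0, 0, 0.7],
    [0, 0, 0, 0, 0, 0, 0.7],
    [0, 0, 0, 0, 0, 0, 0.7],
    [0, 0, 0, 0, 0, 0, 0.7],
    [0, 0, 0, 0, 0, 0, 0.7],
    [0, 0, 0, 0, 0, 0, 0.7],
    [0, 0, 0, 0, 0, 0, 0.7],
    [0, 0, 0, 0, 0, 0, 0.7],
  ],
)

```text
time: 10.25
tcp_pos: [0.6607, 0.0741, 0.1126]
tool_rot: [180.0, 0.0, 92.5]
force: [0.2, 1.2, 1.7]
width: 0.511
finger_force: 30.0
```

>>> carry_out(
  deltas=[
    [0, 0, -3, 0, 0, 0, 0.7],
    [0, 0, -6, 0, 0, 0, 0.7],
    [0, 0, -9, 0, 0, 0, 0.7],
    [0, 0, -12, 0, 0, 0, 0.7],
    [0, 0, -16, 0, 0, 0, 0.7],
    [0, 0, -20, 0, 0, 0, 0.7],
    [0, 0, -50, 0, 0, 0, 0.7],
    [0, 0, -80, 0, 0, 0, 0.7],
    [0, 0, -80, 0, 0, 0, 0.7],
    [0, 0, -80, 0, 0, 0, 0.7],
  ],
)

```text
time: 11.08
tcp_pos: [0.6625, 0.0742, 0.1985]
tool_rot: [179.4, -0.0, 92.5]
force: [-0.4, 0.0, -1.1]
width: 0.51
finger_force: 30.0
```

>>> carry_out(
  deltas=[
    [134.9, -66.5, 0, 0, 0, -0.83, 0.7],
    [134.9, -66.5, 0, 0, 0, -0.83, 0.7],
    [134.9, -66.5, 0, 0, 0, -0.83, 0.7],
    [134.9, -66.5, 0, 0, 0, -0.83, 0.7],
    [134.9, -66.5, 0, 0, 0, -0.83, 0.7],
    [134.9, -66.5, 0, 0, 0, -0.83, 0.7],
    [134.9, -66.5, 0, 0, 0, -0.83, 0.7],
    [134.9, -66.5, 0, 0, 0, -0.83, 0.7],
  ],
)

```text
time: 11.75
tcp_pos: [0.5881, 0.2064, 0.1921]
tool_rot: [-180.0, 0.0, 140.2]
force: [-0.2, -0.1, -0.7]
width: 0.512
finger_force: 30.0
```

>>> carry_out(
  deltas=[
    [140.1, 54.6, 0, 0, 0, -0.825, 0.7],
    [140.1, 54.6, 0, 0, 0, -0.825, 0.7],
    [140.1, 54.6, 0, 0, 0, -0.825, 0.7],
    [140.1, 54.6, 0, 0, 0, -0.825, 0.7],
    [140.1, 54.6, 0, 0, 0, -0.825, 0.7],
    [140.1, 54.6, 0, 0, 0, -0.825, 0.7],
    [140.1, 54.6, 0, 0, 0, -0.825, 0.7],
    [140.1, 54.6, 0, 0, 0, -0.825, 0.7],
    [140.1, 54.6, 0, 0, 0, -0.825, 0.7],
    [140.1, 54.6, 0, 0, 0, -0.825, 0.7],
  ],
)

```text
time: 12.58
tcp_pos: [0.5162, 0.3377, 0.1924]
tool_rot: [-180.0, -0.0, -172.9]
force: [1.8, 0.5, -0.8]
width: 0.512
finger_force: 30.0
```

Next I'll place module 2, then fetch and place module 3.

>>> carry_out(
  deltas=[
    [0, 0, 40, 0, 0, 0, 0.7],
    [0, 0, 75, 0, 0, 0, 0.7],
    [0, 0, 100, 0, 0, 0, 0.7],
    [0, 0, 110, 0, 0, 0, 0.7],
    [0, 0, 115, 0, 0, 0, 0.7],
    [0, 0, 115, 0, 0, 0, 0.7],
    [0, 0, 115, 0, 0, 0, 0.7],
  ],
)

```text
time: 13.17
tcp_pos: [0.5171, 0.3383, 0.0796]
tool_rot: [179.9, 0.2, -172.8]
force: [-0.1, -0.4, -1.1]
width: 0.509
finger_force: 30.0
```

>>> carry_out(
  deltas=[
    [0, 0, 0, 0, 0, 0, 0.5],
    [0, 0, 0, 0, 0, 0, 0],
    [0, 0, 0, 0, 0, 0, 0],
    [0, 0, 0, 0, 0, 0, 0],
    [0, 0, 0, 0, 0, 0, 0],
    [0, 0, -40, 0, 0, 0, 0],
    [0, 0, -80, 0, 0, 0, 0],
    [0, 0, -115, 0, 0, 0, 0],
    [0, 0, -115, 0, 0, 0, 0],
  ],
)

```text
time: 13.92
tcp_pos: [0.5183, 0.3392, 0.2028]
tool_rot: [179.7, 0.7, -172.7]
force: [0.6, 0.3, 1.5]
width: 0.996
finger_force: 0.0
```

>>> carry_out(
  deltas=[
    [-52.9, -163.9, 0, 0, 0, 0.826, 0],
    [-52.9, -163.9, 0, 0, 0, 0.826, 0],
    [-52.9, -163.9, 0, 0, 0, 0.826, 0],
    [-52.9, -163.9, 0, 0, 0, 0.826, 0],
    [-52.9, -163.9, 0, 0, 0, 0.826, 0],
    [-52.9, -163.9, 0, 0, 0, 0.826, 0],
    [-52.9, -163.9, 0, 0, 0, 0.826, 0],
    [-52.9, -163.9, 0, 0, 0, 0.826, 0],
  ],
)

```text
time: 14.58
tcp_pos: [0.5896, 0.1815, 0.1925]
tool_rot: [-180.0, -0.0, 139.8]
force: [0.0, -0.7, 0.9]
width: 0.999
finger_force: 0.0
```

>>> carry_out(
  deltas=[
    [-156.4, -72.3, 0, 0, 0, 0.829, 0],
    [-156.4, -72.3, 0, 0, 0, 0.829, 0],
    [-156.4, -72.3, 0, 0, 0, 0.829, 0],
    [-156.4, -72.3, 0, 0, 0, 0.829, 0],
    [-156.4, -72.3, 0, 0, 0, 0.829, 0],
    [-156.4, -72.3, 0, 0, 0, 0.829, 0],
    [-156.4, -72.3, 0, 0, 0, 0.829, 0],
    [-156.4, -72.3, 0, 0, 0, 0.829, 0],
    [-156.4, -72.3, 0, 0, 0, 0.829, 0],
    [-156.4, -72.3, 0, 0, 0, 0.829, 0],
  ],
)

```text
time: 15.42
tcp_pos: [0.6625, 0.0265, 0.1927]
tool_rot: [180.0, 0.0, 92.7]
force: [0.5, 0.3, -1.0]
width: 1.0
finger_force: 0.0
```

>>> carry_out(
  deltas=[
    [0, 0, 40, 0, 0, 0, 0],
    [0, 0, 70, 0, 0, 0, 0],
    [0, 0, 80, 0, 0, 0, 0],
    [0, 0, 80, 0, 0, 0, 0],
    [0, 0, 80, 0, 0, 0, 0],
    [0, 0, 80, 0, 0, 0, 0],
  ],
)

```text
time: 15.92
tcp_pos: [0.6636, 0.0262, 0.1154]
tool_rot: [179.8, 0.0, 92.5]
force: [1.1, 0.2, 1.4]
width: 0.998
finger_force: 0.0
```

>>> carry_out(
  deltas=[
    [0, 0, 0, 0, 0, 0, 0.7],
    [0, 0, 0, 0, 0, 0, 0.7],
    [0, 0, 0, 0, 0, 0, 0.7],
    [0, 0, 0, 0, 0, 0, 0.7],
    [0, 0, 0, 0, 0, 0, 0.7],
    [0, 0, 0, 0, 0, 0, 0.7],
    [0, 0, 0, 0, 0, 0, 0.7],
    [0, 0, 0, 0, 0, 0, 0.7],
  ],
)

```text
time: 16.58
tcp_pos: [0.6627, 0.026, 0.1126]
tool_rot: [180.0, 0.0, 92.5]
force: [0.4, 0.5, 0.0]
width: 0.511
finger_force: 30.0
```

>>> carry_out(
  deltas=[
    [0, 0, -3, 0, 0, 0, 0.7],
    [0, 0, -6, 0, 0, 0, 0.7],
    [0, 0, -9, 0, 0, 0, 0.7],
    [0, 0, -12, 0, 0, 0, 0.7],
    [0, 0, -16, 0, 0, 0, 0.7],
    [0, 0, -20, 0, 0, 0, 0.7],
    [0, 0, -50, 0, 0, 0, 0.7],
    [0, 0, -80, 0, 0, 0, 0.7],
    [0, 0, -80, 0, 0, 0, 0.7],
    [0, 0, -80, 0, 0, 0, 0.7],
  ],
)

```text
time: 17.42
tcp_pos: [0.6645, 0.0261, 0.1985]
tool_rot: [179.4, 0.0, 92.5]
force: [0.1, -0.2, -1.8]
width: 0.506
finger_force: 30.0
```

>>> carry_out(
  deltas=[
    [157, -89.4, 0, 0, 0, -0.83, 0.7],
    [157, -89.4, 0, 0, 0, -0.83, 0.7],
    [157, -89.4, 0, 0, 0, -0.83, 0.7],
    [157, -89.4, 0, 0, 0, -0.83, 0.7],
    [157, -89.4, 0, 0, 0, -0.83, 0.7],
    [157, -89.4, 0, 0, 0, -0.83, 0.7],
    [157, -89.4, 0, 0, 0, -0.83, 0.7],
    [157, -89.4, 0, 0, 0, -0.83, 0.7],
  ],
)

```text
time: 18.08
tcp_pos: [0.5661, 0.1796, 0.1922]
tool_rot: [180.0, 0.0, 140.2]
force: [-0.1, 0.1, -1.8]
width: 0.509
finger_force: 30.0
```

>>> carry_out(
  deltas=[
    [171.9, 55.4, 0, 0, 0, -0.825, 0.7],
    [171.9, 55.4, 0, 0, 0, -0.825, 0.7],
    [171.9, 55.4, 0, 0, 0, -0.825, 0.7],
    [171.9, 55.4, 0, 0, 0, -0.825, 0.7],
    [171.9, 55.4, 0, 0, 0, -0.825, 0.7],
    [171.9, 55.4, 0, 0, 0, -0.825, 0.7],
    [171.9, 55.4, 0, 0, 0, -0.825, 0.7],
    [171.9, 55.4, 0, 0, 0, -0.825, 0.7],
    [171.9, 55.4, 0, 0, 0, -0.825, 0.7],
    [171.9, 55.4, 0, 0, 0, -0.825, 0.7],
  ],
)

```text
time: 18.92
tcp_pos: [0.4706, 0.3316, 0.1924]
tool_rot: [-180.0, -0.0, -173.0]
force: [0.0, -0.2, -1.5]
width: 0.514
finger_force: 30.0
```

>>> carry_out(
  deltas=[
    [0, 0, 40, 0, 0, 0, 0.7],
    [0, 0, 75, 0, 0, 0, 0.7],
    [0, 0, 100, 0, 0, 0, 0.7],
    [0, 0, 110, 0, 0, 0, 0.7],
    [0, 0, 115, 0, 0, 0, 0.7],
    [0, 0, 115, 0, 0, 0, 0.7],
    [0, 0, 115, 0, 0, 0, 0.7],
  ],
)

```text
time: 19.5
tcp_pos: [0.4714, 0.3324, 0.0796]
tool_rot: [179.9, 0.2, -172.8]
force: [-0.7, -0.8, -1.9]
width: 0.511
finger_force: 30.0
```

>>> carry_out(
  deltas=[
    [0, 0, 0, 0, 0, 0, 0.5],
    [0, 0, 0, 0, 0, 0, 0],
    [0, 0, 0, 0, 0, 0, 0],
    [0, 0, 0, 0, 0, 0, 0],
    [0, 0, 0, 0, 0, 0, 0],
    [0, 0, -40, 0, 0, 0, 0],
    [0, 0, -80, 0, 0, 0, 0],
    [0, 0, -115, 0, 0, 0, 0],
    [0, 0, -115, 0, 0, 0, 0],
  ],
)

```text
time: 20.25
tcp_pos: [0.4726, 0.3334, 0.2024]
tool_rot: [179.7, 0.7, -172.7]
force: [0.7, -0.0, 0.6]
width: 0.999
finger_force: 0.0
```

>>> carry_out(
  deltas=[
    [-73.9, -187.8, 0, 0, 0, 0.826, 0],
    [-73.9, -187.8, 0, 0, 0, 0.826, 0],
    [-73.9, -187.8, 0, 0, 0, 0.826, 0],
    [-73.9, -187.8, 0, 0, 0, 0.826, 0],
    [-73.9, -187.8, 0, 0, 0, 0.826, 0],
    [-73.9, -187.8, 0, 0, 0, 0.826, 0],
    [-73.9, -187.8, 0, 0, 0, 0.826, 0],
    [-73.9, -187.8, 0, 0, 0, 0.826, 0],
  ],
)

```text
time: 20.92
tcp_pos: [0.5679, 0.1541, 0.1924]
tool_rot: [180.0, -0.0, 139.7]
force: [0.7, 1.4, -0.0]
width: 1.0
finger_force: 0.0
```

>>> carry_out(
  deltas=[
    [-188.2, -73.1, 0, 0, 0, 0.829, 0],
    [-188.2, -73.1, 0, 0, 0, 0.829, 0],
    [-188.2, -73.1, 0, 0, 0, 0.829, 0],
    [-188.2, -73.1, 0, 0, 0, 0.829, 0],
    [-188.2, -73.1, 0, 0, 0, 0.829, 0],
    [-188.2, -73.1, 0, 0, 0, 0.829, 0],
    [-188.2, -73.1, 0, 0, 0, 0.829, 0],
    [-188.2, -73.1, 0, 0, 0, 0.829, 0],
    [-188.2, -73.1, 0, 0, 0, 0.829, 0],
    [-188.2, -73.1, 0, 0, 0, 0.829, 0],
  ],
)

```text
time: 21.75
tcp_pos: [0.6645, -0.0213, 0.1928]
tool_rot: [180.0, 0.0, 92.7]
force: [0.4, -0.4, 0.2]
width: 0.999
finger_force: 0.0
```

>>> carry_out(
  deltas=[
    [0, 0, 40, 0, 0, 0, 0],
    [0, 0, 70, 0, 0, 0, 0],
    [0, 0, 80, 0, 0, 0, 0],
    [0, 0, 80, 0, 0, 0, 0],
    [0, 0, 80, 0, 0, 0, 0],
    [0, 0, 80, 0, 0, 0, 0],
  ],
)

```text
time: 22.25
tcp_pos: [0.6656, -0.0218, 0.1155]
tool_rot: [179.8, 0.0, 92.5]
force: [0.5, 0.1, -0.2]
width: 0.999
finger_force: 0.0
```

>>> carry_out(
  deltas=[
    [0, 0, 0, 0, 0, 0, 0.7],
    [0, 0, 0, 0, 0, 0, 0.7],
    [0, 0, 0, 0, 0, 0, 0.7],
    [0, 0, 0, 0, 0, 0, 0.7],
    [0, 0, 0, 0, 0, 0, 0.7],
    [0, 0, 0, 0, 0, 0, 0.7],
    [0, 0, 0, 0, 0, 0, 0.7],
    [0, 0, 0, 0, 0, 0, 0.7],
  ],
)

```text
time: 22.92
tcp_pos: [0.6647, -0.022, 0.1126]
tool_rot: [180.0, -0.0, 92.5]
force: [0.5, -0.0, 0.1]
width: 0.509
finger_force: 30.0
```

>>> carry_out(
  deltas=[
    [0, 0, -3, 0, 0, 0, 0.7],
    [0, 0, -6, 0, 0, 0, 0.7],
    [0, 0, -9, 0, 0, 0, 0.7],
    [0, 0, -12, 0, 0, 0, 0.7],
    [0, 0, -16, 0, 0, 0, 0.7],
    [0, 0, -20, 0, 0, 0, 0.7],
    [0, 0, -50, 0, 0, 0, 0.7],
    [0, 0, -80, 0, 0, 0, 0.7],
    [0, 0, -80, 0, 0, 0, 0.7],
    [0, 0, -80, 0, 0, 0, 0.7],
  ],
)

```text
time: 23.75
tcp_pos: [0.6665, -0.0221, 0.1985]
tool_rot: [179.4, 0.1, 92.5]
force: [-0.9, -0.3, -1.4]
width: 0.512
finger_force: 30.0
```

>>> carry_out(
  deltas=[
    [179, -112.3, 0, 0, 0, -0.83, 0.7],
    [179, -112.3, 0, 0, 0, -0.83, 0.7],
    [179, -112.3, 0, 0, 0, -0.83, 0.7],
    [179, -112.3, 0, 0, 0, -0.83, 0.7],
    [179, -112.3, 0, 0, 0, -0.83, 0.7],
    [179, -112.3, 0, 0, 0, -0.83, 0.7],
    [179, -112.3, 0, 0, 0, -0.83, 0.7],
    [179, -112.3, 0, 0, 0, -0.83, 0.7],
  ],
)

```text
time: 24.42
tcp_pos: [0.5441, 0.153, 0.1923]
tool_rot: [180.0, 0.0, 140.3]
force: [-0.6, -0.4, -0.8]
width: 0.51
finger_force: 30.0
```

>>> carry_out(
  deltas=[
    [203.8, 56.3, 0, 0, 0, -0.825, 0.7],
    [203.8, 56.3, 0, 0, 0, -0.825, 0.7],
    [203.8, 56.3, 0, 0, 0, -0.825, 0.7],
    [203.8, 56.3, 0, 0, 0, -0.825, 0.7],
    [203.8, 56.3, 0, 0, 0, -0.825, 0.7],
    [203.8, 56.3, 0, 0, 0, -0.825, 0.7],
    [203.8, 56.3, 0, 0, 0, -0.825, 0.7],
    [203.8, 56.3, 0, 0, 0, -0.825, 0.7],
    [203.8, 56.3, 0, 0, 0, -0.825, 0.7],
    [203.8, 56.3, 0, 0, 0, -0.825, 0.7],
  ],
)

```text
time: 25.25
tcp_pos: [0.4252, 0.3256, 0.1924]
tool_rot: [-180.0, -0.0, -173.0]
force: [0.5, 0.3, -1.3]
width: 0.509
finger_force: 30.0
```

Now I'll place module 4, then fetch module 5 and bring it over the tray.

>>> carry_out(
  deltas=[
    [0, 0, 40, 0, 0, 0, 0.7],
    [0, 0, 75, 0, 0, 0, 0.7],
    [0, 0, 100, 0, 0, 0, 0.7],
    [0, 0, 110, 0, 0, 0, 0.7],
    [0, 0, 115, 0, 0, 0, 0.7],
    [0, 0, 115, 0, 0, 0, 0.7],
    [0, 0, 115, 0, 0, 0, 0.7],
  ],
)

```text
time: 25.83
tcp_pos: [0.4258, 0.3265, 0.0795]
tool_rot: [179.9, 0.1, -172.8]
force: [1.1, 0.8, -1.0]
width: 0.511
finger_force: 30.0
```

>>> carry_out(
  deltas=[
    [0, 0, 0, 0, 0, 0, 0.5],
    [0, 0, 0, 0, 0, 0, 0],
    [0, 0, 0, 0, 0, 0, 0],
    [0, 0, 0, 0, 0, 0, 0],
    [0, 0, 0, 0, 0, 0, 0],
    [0, 0, -40, 0, 0, 0, 0],
    [0, 0, -80, 0, 0, 0, 0],
    [0, 0, -115, 0, 0, 0, 0],
    [0, 0, -115, 0, 0, 0, 0],
  ],
)

```text
time: 26.58
tcp_pos: [0.4269, 0.3277, 0.202]
tool_rot: [179.7, 0.7, -172.7]
force: [0.9, 0.2, 0.9]
width: 1.0
finger_force: 0.0
```

>>> carry_out(
  deltas=[
    [-94.8, -211.8, 0, 0, 0, 0.826, 0],
    [-94.8, -211.8, 0, 0, 0, 0.826, 0],
    [-94.8, -211.8, 0, 0, 0, 0.826, 0],
    [-94.8, -211.8, 0, 0, 0, 0.826, 0],
    [-94.8, -211.8, 0, 0, 0, 0.826, 0],
    [-94.8, -211.8, 0, 0, 0, 0.826, 0],
    [-94.8, -211.8, 0, 0, 0, 0.826, 0],
    [-94.8, -211.8, 0, 0, 0, 0.826, 0],
    [-94.8, -211.8, 0, 0, 0, 0.826, 0],
  ],
)

```text
time: 27.33
tcp_pos: [0.5456, 0.128, 0.1925]
tool_rot: [180.0, -0.0, 140.1]
force: [0.1, 0.5, 0.6]
width: 1.002
finger_force: 0.0
```

>>> carry_out(
  deltas=[
    [-220, -73.8, 0, 0, 0, 0.829, 0],
    [-220, -73.8, 0, 0, 0, 0.829, 0],
    [-220, -73.8, 0, 0, 0, 0.829, 0],
    [-220, -73.8, 0, 0, 0, 0.829, 0],
    [-220, -73.8, 0, 0, 0, 0.829, 0],
    [-220, -73.8, 0, 0, 0, 0.829, 0],
    [-220, -73.8, 0, 0, 0, 0.829, 0],
    [-220, -73.8, 0, 0, 0, 0.829, 0],
    [-220, -73.8, 0, 0, 0, 0.829, 0],
    [-220, -73.8, 0, 0, 0, 0.829, 0],
  ],
)

```text
time: 28.17
tcp_pos: [0.6664, -0.0684, 0.1929]
tool_rot: [180.0, -0.0, 92.8]
force: [0.6, -0.1, 0.1]
width: 0.997
finger_force: 0.0
```

>>> carry_out(
  deltas=[
    [0, 0, 40, 0, 0, 0, 0],
    [0, 0, 70, 0, 0, 0, 0],
    [0, 0, 80, 0, 0, 0, 0],
    [0, 0, 80, 0, 0, 0, 0],
    [0, 0, 80, 0, 0, 0, 0],
    [0, 0, 80, 0, 0, 0, 0],
  ],
)

```text
time: 28.67
tcp_pos: [0.6675, -0.0696, 0.1156]
tool_rot: [179.8, 0.0, 92.5]
force: [-0.5, 1.1, 0.0]
width: 1.0
finger_force: 0.0
```

>>> carry_out(
  deltas=[
    [0, 0, 0, 0, 0, 0, 0.7],
    [0, 0, 0, 0, 0, 0, 0.7],
    [0, 0, 0, 0, 0, 0, 0.7],
    [0, 0, 0, 0, 0, 0, 0.7],
    [0, 0, 0, 0, 0, 0, 0.7],
    [0, 0, 0, 0, 0, 0, 0.7],
    [0, 0, 0, 0, 0, 0, 0.7],
    [0, 0, 0, 0, 0, 0, 0.7],
  ],
)

```text
time: 29.33
tcp_pos: [0.6666, -0.07, 0.1126]
tool_rot: [180.0, 0.0, 92.5]
force: [0.3, 0.2, -0.6]
width: 0.508
finger_force: 30.0
```

>>> carry_out(
  deltas=[
    [0, 0, -3, 0, 0, 0, 0.7],
    [0, 0, -6, 0, 0, 0, 0.7],
    [0, 0, -9, 0, 0, 0, 0.7],
    [0, 0, -12, 0, 0, 0, 0.7],
    [0, 0, -16, 0, 0, 0, 0.7],
    [0, 0, -20, 0, 0, 0, 0.7],
    [0, 0, -50, 0, 0, 0, 0.7],
    [0, 0, -80, 0, 0, 0, 0.7],
    [0, 0, -80, 0, 0, 0, 0.7],
    [0, 0, -80, 0, 0, 0, 0.7],
  ],
)

```text
time: 30.17
tcp_pos: [0.6685, -0.0702, 0.1987]
tool_rot: [179.4, 0.1, 92.5]
force: [0.1, -0.0, -0.6]
width: 0.509
finger_force: 30.0
```

>>> carry_out(
  deltas=[
    [201.1, -135.2, 0, 0, 0, -0.83, 0.7],
    [201.1, -135.2, 0, 0, 0, -0.83, 0.7],
    [201.1, -135.2, 0, 0, 0, -0.83, 0.7],
    [201.1, -135.2, 0, 0, 0, -0.83, 0.7],
    [201.1, -135.2, 0, 0, 0, -0.83, 0.7],
    [201.1, -135.2, 0, 0, 0, -0.83, 0.7],
    [201.1, -135.2, 0, 0, 0, -0.83, 0.7],
    [201.1, -135.2, 0, 0, 0, -0.83, 0.7],
    [201.1, -135.2, 0, 0, 0, -0.83, 0.7],
  ],
)

```text
time: 30.92
tcp_pos: [0.5229, 0.1252, 0.1926]
tool_rot: [180.0, 0.0, 139.9]
force: [0.3, 0.8, -1.2]
width: 0.508
finger_force: 30.0
```

>>> carry_out(
  deltas=[
    [235.5, 57.1, 0, 0, 0, -0.825, 0.7],
    [235.5, 57.1, 0, 0, 0, -0.825, 0.7],
    [235.5, 57.1, 0, 0, 0, -0.825, 0.7],
    [235.5, 57.1, 0, 0, 0, -0.825, 0.7],
    [235.5, 57.1, 0, 0, 0, -0.825, 0.7],
    [235.5, 57.1, 0, 0, 0, -0.825, 0.7],
    [235.5, 57.1, 0, 0, 0, -0.825, 0.7],
    [235.5, 57.1, 0, 0, 0, -0.825, 0.7],
    [235.5, 57.1, 0, 0, 0, -0.825, 0.7],
    [235.5, 57.1, 0, 0, 0, -0.825, 0.7],
  ],
)

```text
time: 31.75
tcp_pos: [0.3801, 0.3192, 0.1924]
tool_rot: [-180.0, -0.0, -173.0]
force: [-0.2, -0.0, -0.5]
width: 0.51
finger_force: 30.0
```

>>> carry_out(
  deltas=[
    [0, 0, 40, 0, 0, 0, 0.7],
    [0, 0, 75, 0, 0, 0, 0.7],
    [0, 0, 100, 0, 0, 0, 0.7],
    [0, 0, 110, 0, 0, 0, 0.7],
    [0, 0, 115, 0, 0, 0, 0.7],
    [0, 0, 115, 0, 0, 0, 0.7],
    [0, 0, 115, 0, 0, 0, 0.7],
  ],
)

```text
time: 32.33
tcp_pos: [0.3803, 0.3204, 0.0793]
tool_rot: [179.9, 0.1, -172.8]
force: [0.3, 0.0, -0.8]
width: 0.509
finger_force: 30.0
```

>>> carry_out(
  deltas=[
    [0, 0, 0, 0, 0, 0, 0.5],
    [0, 0, 0, 0, 0, 0, 0],
    [0, 0, 0, 0, 0, 0, 0],
    [0, 0, 0, 0, 0, 0, 0],
    [0, 0, 0, 0, 0, 0, 0],
    [0, 0, -40, 0, 0, 0, 0],
    [0, 0, -80, 0, 0, 0, 0],
    [0, 0, -115, 0, 0, 0, 0],
    [0, 0, -115, 0, 0, 0, 0],
  ],
)

```text
time: 33.08
tcp_pos: [0.3811, 0.3218, 0.2016]
tool_rot: [179.6, 0.7, -172.7]
force: [0.1, 0.3, 0.4]
width: 1.0
finger_force: 0.0
```

```bash
python3 -c "
from plan import *
plan((379.2,320.3,193,187.3),[(450,30,215,135),(400.7,-282.8,215,72.5)])"
```

```text
(450, 30, 215, 135) -> [-33.3, -296.9, -22.0] rz 0.913 rows>= 8
(400.7, -282.8, 215, 72.5) -> [-186.4, -256.0, 0.0] rz 1.091 rows>= 9
end [ 400.7 -282.8  215. ] 72.48
```

>>> carry_out(
  deltas=[
    [-33.3, -296.9, -22, 0, 0, 0.913, 0],
    [-33.3, -296.9, -22, 0, 0, 0.913, 0],
    [-33.3, -296.9, -22, 0, 0, 0.913, 0],
    [-33.3, -296.9, -22, 0, 0, 0.913, 0],
    [-33.3, -296.9, -22, 0, 0, 0.913, 0],
    [-33.3, -296.9, -22, 0, 0, 0.913, 0],
    [-33.3, -296.9, -22, 0, 0, 0.913, 0],
    [-33.3, -296.9, -22, 0, 0, 0.913, 0],
    [-33.3, -296.9, -22, 0, 0, 0.913, 0],
    [-33.3, -296.9, -22, 0, 0, 0.913, 0],
  ],
)

```text
time: 33.92
tcp_pos: [0.4497, 0.0301, 0.2145]
tool_rot: [180.0, -0.0, 135.0]
force: [-0.3, 0.1, 0.0]
width: 1.0
finger_force: 0.0
```

>>> carry_out(
  deltas=[
    [-186.4, -256, 0, 0, 0, 1.091, 0],
    [-186.4, -256, 0, 0, 0, 1.091, 0],
    [-186.4, -256, 0, 0, 0, 1.091, 0],
    [-186.4, -256, 0, 0, 0, 1.091, 0],
    [-186.4, -256, 0, 0, 0, 1.091, 0],
    [-186.4, -256, 0, 0, 0, 1.091, 0],
    [-186.4, -256, 0, 0, 0, 1.091, 0],
    [-186.4, -256, 0, 0, 0, 1.091, 0],
    [-186.4, -256, 0, 0, 0, 1.091, 0],
    [-186.4, -256, 0, 0, 0, 1.091, 0],
  ],
)

```text
time: 34.75
tcp_pos: [0.401, -0.2823, 0.214]
tool_rot: [-179.9, -0.1, 72.4]
force: [-0.0, -0.0, -0.4]
width: 1.002
finger_force: 0.0
```

```bash
python3 - <<'E'
from h import *
s=r.read_state();print(s['time'],s['tcp_pos'],s['tool_rot'])
p,d=vision.grab_frame('top');cv2.imwrite('pics/t3.png',p)
p,d=vision.grab_frame('wrist');c=vision.calibration('wrist');cv2.imwrite('pics/w3.png',p);X=wcloud(d,c);np.savez('w3.npz',p=p,d=d)
H,S,V=cv2.split(cv2.cvtColor(p,cv2.COLOR_BGR2HSV))
# orange top face
m=big((H>5)&(H<20)&(S>140)&(d>0)&(X[...,2]>.018)&(X[...,2]<.032))[0]
P=(X[m][:,:2]*1000).astype(np.float32);print('pad top',m.sum(),cv2.minAreaRect(P),np.median(X[m],0))
v,u=np.mgrid[:420,:560]
m=big((d>0)&(X[...,2]>.066)&(X[...,2]<.085)&(abs(X[...,0]-.4)<.08)&(abs(X[...,1]+.283)<.08))
for q in m: P=(X[q][:,:2]*1000).astype(np.float32);print('handle',q.sum(),cv2.minAreaRect(P),np.median(X[q],0))
E
```

```text
34.75 [ 0.40100397 -0.28232449  0.2140067 ] [-1.79945997e+02 -5.88313775e-02  7.23955088e+01]
pad top 1601 ((404.2677307128906, -282.3290710449219), (90.22761535644531, 40.03596496582031), 72.31781768798828) [ 0.40922795 -0.26388878  0.02547378]
handle 1384 ((404.31024169921875, -282.32720947265625), (63.26985549926758, 17.36427116394043), 72.70423126220703) [ 0.40458261 -0.28060855  0.07541254]
```

View pics/t3.png

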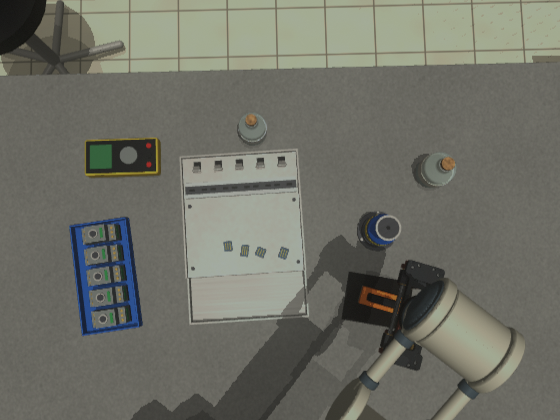

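View pics/w3.png

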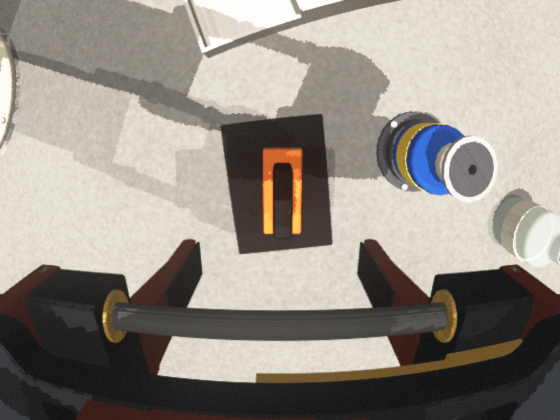

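The top view shows all five modules standing in the tray at (105,275) and four chips still on the deck. The wrist view shows the pad centred on its mat at (282,192), aligned with the jaws. Next I'll descend and grip its handle.

>>> carry_out(
  deltas=[
    [0.6, 1.9, 40, 0, 0, 0, 0],
    [0.6, 1.9, 80, 0, 0, 0, 0],
    [0.6, 1.9, 120, 0, 0, 0, 0],
    [0.6, 1.9, 140, 0, 0, 0, 0],
    [0.6, 1.9, 150, 0, 0, 0, 0],
    [0.6, 1.9, 150, 0, 0, 0, 0],
    [0.6, 1.9, 150, 0, 0, 0, 0],
    [0.6, 1.9, 150, 0, 0, 0, 0],
  ],
)

```text
time: 35.52
tcp_pos: [0.4038, -0.2832, 0.0672]
tool_rot: [179.8, 0.1, 72.6]
force: [-0.3, 0.4, 0.5]
width: 0.994
finger_force: 0.0
```

>>> carry_out(
  deltas=[
    [0, 0, 0, 0, 0, 0, 1],
    [0, 0, 0, 0, 0, 0, 1],
    [0, 0, 0, 0, 0, 0, 1],
    [0, 0, 0, 0, 0, 0, 1],
    [0, 0, 0, 0, 0, 0, 1],
    [0, 0, 0, 0, 0, 0, 1],
    [0, 0, 0, 0, 0, 0, 1],
    [0, 0, 0, 0, 0, 0, 1],
    [0, 0, 0, 0, 0, 0, 1],
    [0, 0, 0, 0, 0, 0, 1],
  ],
)

```text
time: 36.35
tcp_pos: [0.4024, -0.2829, 0.0646]
tool_rot: [-180.0, -0.0, 72.5]
force: [0.1, -0.4, -0.3]
width: 0.28
finger_force: 0.0
```

```bash
python3 - <<'E'
from h import *
print(r.read_state()['tcp_pos'],r.read_state()['width'])
f=np.load('w3.npz');c=None
# dish position from earlier wrist frame needs its calibration; arm moved, so use top frame again
p,d=vision.grab_frame('top');c=vision.calibration('top');X=cloud(d,c);v,u=np.mgrid[:420,:560]
m=big((u>365)&(u<405)&(v>205)&(v<245)&(X[...,2]>.118)&(X[...,2]<.13))[0];print(rect(m,.125,c),X[m].mean(0))
H,S,V=cv2.split(cv2.cvtColor(p,cv2.COLOR_BGR2HSV))
for m in big((u>190)&(u<298)&(v>210)&(v<265)&(V<130),8,15): print('chip',rect(m,.047,c),m.sum())
E
python3 -c "
from plan import *
plan((403,-282.3,64,72.5),[(403,-282.3,215,72.5),(557,-284.5,225,72.5)])"
```

```text
[ 0.40240879 -0.28287423  0.06457097] 0.28018141853223477
[ 557.4 -284.7   52.    52.3   87.6] [ 0.55648796 -0.28514167  0.12429742]
chip [510.6 -66.8  19.   24.6  70.1] 92
chip [528.5  55.9  23.4  18.6   7.3] 83
chip [517.7  19.6  17.8  24.4  88.6] 83
chip [513.7 -16.   20.7  20.2  66.9] 82
(403, -282.3, 215, 72.5) -> [0.0, 0.0, -151.0] rz -0.0 rows>= 4
(557, -284.5, 225, 72.5) -> [44.2, 147.5, -10.0] rz -0.0 rows>= 4
end [ 557.  -284.5  225. ] 72.5
```

>>> carry_out(
  deltas=[
    [0, 0, 0, 0, 0, 0, 1],
    [0, 0, 0, 0, 0, 0, 1],
    [0, 0, 0, 0, 0, 0, 1],
    [0, 0, 0, 0, 0, 0, 1],
    [0, 0, 0, 0, 0, 0, 1],
    [0, 0, -40, 0, 0, 0, 1],
    [0, 0, -80, 0, 0, 0, 1],
    [0, 0, -120, 0, 0, 0, 1],
    [0, 0, -151, 0, 0, 0, 1],
    [0, 0, -151, 0, 0, 0, 1],
  ],
)

```text
time: 37.23
tcp_pos: [0.4042, -0.2843, 0.224]
tool_rot: [179.3, 0.3, 72.5]
force: [-0.3, 0.2, -0.4]
width: 0.202
finger_force: 30.0
```

>>> carry_out(
  deltas=[
    [45, 148, 10, 0, 0, 0, 1],
    [45, 148, 10, 0, 0, 0, 1],
    [45, 148, 10, 0, 0, 0, 1],
    [45, 148, 10, 0, 0, 0, 1],
    [45, 148, 10, 0, 0, 0, 1],
    [45, 148, 10, 0, 0, 0, 1],
    [45, 148, 10, 0, 0, 0, 1],
    [45, 148, 10, 0, 0, 0, 1],
  ],
)

```text
time: 37.9
tcp_pos: [0.5563, -0.2847, 0.206]
tool_rot: [180.0, 0.0, 72.4]
force: [-0.2, 0.1, -1.7]
width: 0.2
finger_force: 30.0
```

>>> carry_out(
  deltas=[
    [0, 0, 12, 0, 0, 0, 1],
    [0, 0, 18, 0, 0, 0, 1],
    [0, 0, 22, 0, 0, 0, 1],
    [0, 0, 26, 0, 0, 0, 1],
    [0, 0, 29, 0, 0, 0, 1],
    [0, 0, 30.5, 0, 0, 0, 1],
    [0, 0, 30.5, 0, 0, 0, 1],
    [0, 0, 30.5, 0, 0, 0, 1],
  ],
)

```text
time: 38.57
tcp_pos: [0.5567, -0.2847, 0.1761]
tool_rot: [-180.0, 0.0, 72.5]
force: [-3.9, 0.0, 4.6]
width: 0.209
finger_force: 30.0
```

>>> carry_out(
  deltas=[
    [0, 0, 2, 0, 0, 0, 1],
    [0, 0, 4, 0, 0, 0, 1],
    [0, 0, 4, 0, 0, 0, 1],
    [0, 0, 4, 0, 0, 0, 1],
    [0, 0, 4, 0, 0, 0, 1],
  ],
)

```text
time: 38.98
tcp_pos: [0.5569, -0.2847, 0.1743]
tool_rot: [179.9, 0.1, 72.5]
force: [-5.9, 2.3, 12.1]
width: 0.203
finger_force: 30.0
```

```bash
python3 - <<'E'
from h import *
s=r.read_state();print(s['tcp_pos'],s['force'])
p,d=vision.grab_frame('scene');cv2.imwrite('pics/s4.png',cv2.resize(p[200:350,90:290],None,fx=4,fy=4))
E
```

```text
[ 0.5568827  -0.28473677  0.17431494] [-5.91325357  2.30678803 12.07424885]
```

View pics/s4.png

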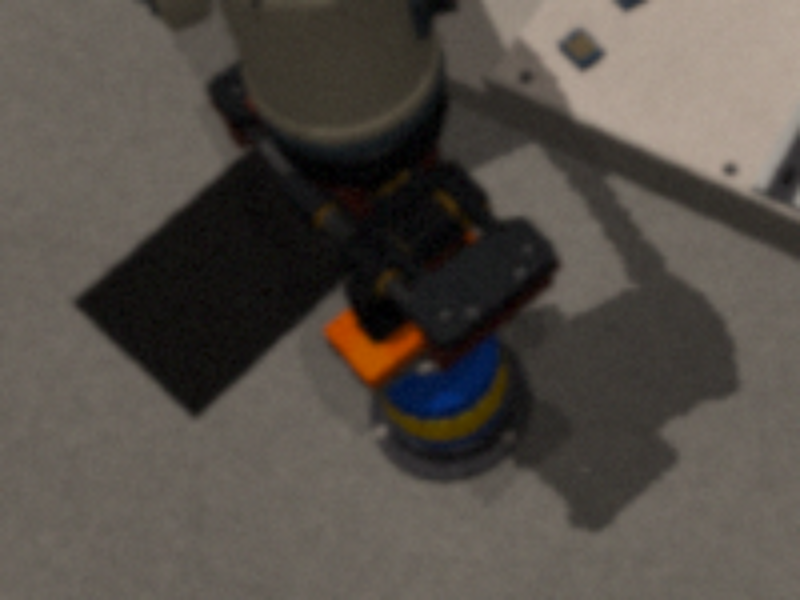

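The scene crop shows the pad pressed on the dish (orange block at about (380,340)). At 12 N the dish is bottomed, so I'll lift, recheck the chips and plan the wipe.

>>> carry_out(
  deltas=[
    [0, 0, -10, 0, 0, 0, 1],
    [0, 0, -20, 0, 0, 0, 1],
    [0, 0, -40, 0, 0, 0, 1],
    [0, 0, -40, 0, 0, 0, 1],
    [0, 0, -40, 0, 0, 0, 1],
    [0, 0, -40, 0, 0, 0, 1],
  ],
)

```text
time: 39.53
tcp_pos: [0.5572, -0.2844, 0.2099]
tool_rot: [-179.9, -0.0, 72.5]
force: [-0.9, 0.3, -2.3]
width: 0.202
finger_force: 30.0
```

```bash
python3 - <<'E'
from h import *
from plan import plan
s=r.read_state();print(s['time'],s['tcp_pos'],s['tool_rot'],s['width'])
p,d=vision.grab_frame('top');c=vision.calibration('top');X=cloud(d,c);v,u=np.mgrid[:420,:560]
H,S,V=cv2.split(cv2.cvtColor(p,cv2.COLOR_BGR2HSV))
for m in big((u>190)&(u<298)&(v>194)&(v<265)&(V<130),8,15): print('chip',rect(m,.047,c),m.sum())
x=s['tcp_pos']*1000
plan((*x,72.5),[(581.7,44,200,92.45),(581.7,44,113,92.45),(581.7,44,101,92.45),(455.8,38.6,101,92.45),(455.8,38.6,180,92.45),(577.2,-38.3,180,92.45),(577.2,-38.3,101,92.45),(459.4,-43.3,101,92.45)])
E
```

```text
39.5333 [ 0.55719053 -0.28438111  0.20994368] [-1.79949388e+02 -2.77889419e-02  7.24787301e+01] 0.20167237283589715
chip [505.2 -88.1  20.   40.   88.4] 114
chip [510.6 -66.8  19.   24.6  70.1] 89
chip [513.9 -16.1  20.7  19.8  66.9] 80
chip [518.5  18.9  17.3  24.8  80.8] 79
chip [529.4  56.   21.5  18.6   7.3] 78
(581.7, 44, 200, 92.45) -> [320.6, -75.4, 9.9] rz -0.348 rows>= 9
(581.7, 44, 113, 92.45) -> [-0.1, 0.0, 87.0] rz -0.0 rows>= 3
(581.7, 44, 101, 92.45) -> [0.0, 0.0, 12.0] rz -0.0 rows>= 1
(455.8, 38.6, 101, 92.45) -> [0.0, -126.0, 0.0] rz -0.0 rows>= 4
(455.8, 38.6, 180, 92.45) -> [0.0, -0.0, -79.0] rz -0.0 rows>= 2
(577.2, -38.3, 180, 92.45) -> [-82.0, 118.0, 0.0] rz -0.0 rows>= 4
(577.2, -38.3, 101, 92.45) -> [0.0, 0.0, 79.0] rz -0.0 rows>= 2
(459.4, -43.3, 101, 92.45) -> [0.0, -117.9, 0.0] rz -0.0 rows>= 3
end [459.4 -43.3 101. ] 92.44
```

>>> carry_out(
  deltas=[
    [320.6, -75.4, 10, 0, 0, -0.348, 1],
    [320.6, -75.4, 10, 0, 0, -0.348, 1],
    [320.6, -75.4, 10, 0, 0, -0.348, 1],
    [320.6, -75.4, 10, 0, 0, -0.348, 1],
    [320.6, -75.4, 10, 0, 0, -0.348, 1],
    [320.6, -75.4, 10, 0, 0, -0.348, 1],
    [320.6, -75.4, 10, 0, 0, -0.348, 1],
    [320.6, -75.4, 10, 0, 0, -0.348, 1],
    [320.6, -75.4, 10, 0, 0, -0.348, 1],
    [320.6, -75.4, 10, 0, 0, -0.348, 1],
  ],
)

```text
time: 40.42
tcp_pos: [0.5813, 0.046, 0.1994]
tool_rot: [-179.9, -0.0, 92.6]
force: [-0.1, -0.0, -2.2]
width: 0.203
finger_force: 30.0
```

>>> carry_out(
  deltas=[
    [0, 0, 35, 0, 0, 0, 1],
    [0, 0, 65, 0, 0, 0, 1],
    [0, 0, 85, 0, 0, 0, 1],
    [0, 0, 92, 0, 0, 0, 1],
    [0, 0, 92, 0, 0, 0, 1],
    [0, 0, 92, 0, 0, 0, 1],
    [0, 0, 92, 0, 0, 0, 1],
  ],
)

```text
time: 41.0
tcp_pos: [0.5828, 0.0432, 0.1113]
tool_rot: [179.8, 0.0, 92.4]
force: [-0.6, -1.1, -2.0]
width: 0.205
finger_force: 30.0
```

>>> carry_out(
  deltas=[
    [0, 0, 3, 0, 0, 0, 1],
    [0, 0, 6, 0, 0, 0, 1],
    [0, 0, 8, 0, 0, 0, 1],
    [0, 0, 8, 0, 0, 0, 1],
    [0, 0, 8, 0, 0, 0, 1],
    [0, 0, 8, 0, 0, 0, 1],
  ],
)

```text
time: 41.5
tcp_pos: [0.5819, 0.0439, 0.1014]
tool_rot: [180.0, 0.0, 92.4]
force: [1.3, 0.4, -0.8]
width: 0.204
finger_force: 30.0
```

Just touching the deck. I'll press 1.5 mm further and sweep to the pan.

>>> carry_out(
  deltas=[
    [0, 0, 1.5, 0, 0, 0, 1],
    [0, -6, 1.5, 0, 0, 0, 1],
    [0, -22, 1.5, 0, 0, 0, 1],
    [0, -38, 1.5, 0, 0, 0, 1],
    [0, -54, 1.5, 0, 0, 0, 1],
    [0, -70, 1.5, 0, 0, 0, 1],
    [0, -86, 1.5, 0, 0, 0, 1],
    [0, -102, 1.5, 0, 0, 0, 1],
    [0, -116, 1.5, 0, 0, 0, 1],
    [0, -127, 1.5, 0, 0, 0, 1],
  ],
)

```text
time: 42.33
tcp_pos: [0.4554, 0.0386, 0.1012]
tool_rot: [179.7, 0.0, 92.4]
force: [2.7, -0.6, 3.1]
width: 0.203
finger_force: 30.0
```

>>> carry_out(
  deltas=[
    [0, 0, 0, 0, 0, 0, 1],
    [0, 0, 0, 0, 0, 0, 1],
    [0, 0, 0, 0, 0, 0, 1],
    [0, 0, -40, 0, 0, 0, 1],
    [0, 0, -79, 0, 0, 0, 1],
    [0, 0, -79, 0, 0, 0, 1],
    [0, 0, -79, 0, 0, 0, 1],
  ],
)

```text
time: 42.92
tcp_pos: [0.4562, 0.0386, 0.1811]
tool_rot: [179.7, 0.0, 92.4]
force: [0.4, -0.1, -2.4]
width: 0.204
finger_force: 30.0
```

>>> carry_out(
  deltas=[
    [-82, 118, 0, 0, 0, 0, 1],
    [-82, 118, 0, 0, 0, 0, 1],
    [-82, 118, 0, 0, 0, 0, 1],
    [-82, 118, 0, 0, 0, 0, 1],
    [-82, 118, 0, 0, 0, 0, 1],
    [-82, 118, 0, 0, 0, 0, 1],
    [-82, 118, 0, 0, 0, 0, 1],
  ],
)

```text
time: 43.5
tcp_pos: [0.5753, -0.038, 0.1769]
tool_rot: [-179.8, -0.1, 92.4]
force: [-1.0, 0.4, -1.2]
width: 0.201
finger_force: 30.0
```

```bash
python3 - <<'E'
from h import *
s=r.read_state();print(s['time'],s['tcp_pos'],s['tool_rot'],s['width'])
for n in('top','wrist'):
    p,d=vision.grab_frame(n);cv2.imwrite(f'pics/{n}5.png',p)
p=cv2.imread('pics/top5.png')[140:330,170:320];q=cv2.imread('pics/wrist5.png')
cv2.imwrite('pics/c5.png',np.hstack([cv2.resize(p,(330,420)),cv2.resize(q,(460,420))]))
E
```

```text
43.5 [ 0.57530469 -0.03796728  0.17685193] [-1.79812945e+02 -5.05166134e-02  9.24151201e+01] 0.2010990480106207
```

View pics/c5.png

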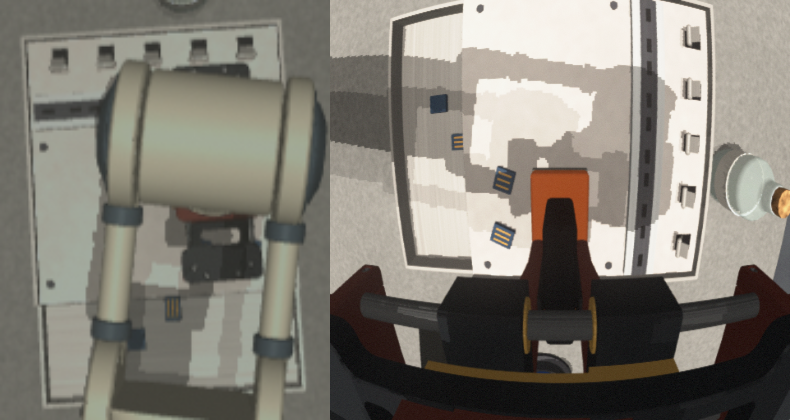

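Two chips are now in the pan (wrist half, (438,103) and (457,142)). The other two are on the deck at (504,180) and (502,235), ahead of the pad, so I'll run lane 2.

>>> carry_out(
  deltas=[
    [0, 0, 35, 0, 0, 0, 1],
    [0, 0, 62, 0, 0, 0, 1],
    [0, 0, 72, 0, 0, 0, 1],
    [0, 0, 76, 0, 0, 0, 1],
    [0, 0, 79, 0, 0, 0, 1],
    [0, 0, 79, 0, 0, 0, 1],
    [0, 0, 79, 0, 0, 0, 1],
  ],
)

```text
time: 44.18
tcp_pos: [0.5769, -0.0383, 0.1014]
tool_rot: [179.8, 0.0, 92.4]
force: [0.6, 0.3, -1.8]
width: 0.203
finger_force: 30.0
```

>>> carry_out(
  deltas=[
    [0, -8, 0, 0, 0, 0, 1],
    [0, -22, 0, 0, 0, 0, 1],
    [0, -36, 0, 0, 0, 0, 1],
    [0, -50, 0, 0, 0, 0, 1],
    [0, -64, 0, 0, 0, 0, 1],
    [0, -78, 0, 0, 0, 0, 1],
    [0, -92, 0, 0, 0, 0, 1],
    [0, -106, 0, 0, 0, 0, 1],
    [0, -120, 0, 0, 0, 0, 1],
    [0, -122, 0, 0, 0, 0, 1],
  ],
)

```text
time: 45.02
tcp_pos: [0.4537, -0.0437, 0.1011]
tool_rot: [179.8, 0.0, 92.4]
force: [1.2, 1.0, -0.1]
width: 0.208
finger_force: 30.0
```

>>> carry_out(
  deltas=[
    [0, 0, 0, 0, 0, 0, 1],
    [0, 0, 0, 0, 0, 0, 1],
    [0, 0, 0, 0, 0, 0, 1],
    [0, 0, -40, 0, 0, 0, 1],
    [0, 0, -80, 0, 0, 0, 1],
    [0, 0, -100, 0, 0, 0, 1],
    [0, 0, -100, 0, 0, 0, 1],
    [0, 0, -100, 0, 0, 0, 1],
  ],
)

```text
time: 45.68
tcp_pos: [0.4553, -0.0437, 0.2004]
tool_rot: [179.9, 0.0, 92.4]
force: [0.7, 0.8, -1.9]
width: 0.203
finger_force: 30.0
```

```bash
python3 - <<'E'
from plan import plan
from plant import r
s=r.read_state();x=s['tcp_pos']*1000;print(x,s['tool_rot'])
# pad y axis along mat y: mat rect long side 78.7 deg
plan((*x,92.45),[(399,-280.5,180,78.7),(399,-280.5,66,78.7)])
E
```

```text
[455.2638242  -43.65617984 200.37554317] [1.79883551e+02 2.73040725e-02 9.24102225e+01]
(399, -280.5, 180, 78.7) -> [-234.2, -66.3, 20.4] rz 0.24 rows>= 6
(399, -280.5, 66, 78.7) -> [-0.0, -0.0, 114.0] rz -0.0 rows>= 3
end [ 399.  -280.5   66. ] 78.7
```

>>> carry_out(
  deltas=[
    [-234, -66, 20, 0, 0, 0.24, 1],
    [-234, -66, 20, 0, 0, 0.24, 1],
    [-234, -66, 20, 0, 0, 0.24, 1],
    [-234, -66, 20, 0, 0, 0.24, 1],
    [-234, -66, 20, 0, 0, 0.24, 1],
    [-234, -66, 20, 0, 0, 0.24, 1],
    [-234, -66, 20, 0, 0, 0.24, 1],
    [-234, -66, 20, 0, 0, 0.24, 1],
    [-234, -66, 20, 0, 0, 0.24, 1],
    [-234, -66, 20, 0, 0, 0.24, 1],
  ],
)

```text
time: 46.52
tcp_pos: [0.3984, -0.2789, 0.1785]
tool_rot: [-179.9, -0.1, 78.7]
force: [-0.3, 0.8, -2.1]
width: 0.209
finger_force: 30.0
```

```bash
python3 - <<'E'
from h import *
s=r.read_state();print(s['time'],s['tcp_pos'],s['tool_rot'],s['width'])
p,d=vision.grab_frame('top');c=vision.calibration('top');X=cloud(d,c);v,u=np.mgrid[:420,:560]
cv2.imwrite('pics/t6.png',cv2.resize(p[140:340,170:320],None,fx=3,fy=3))
V=cv2.split(cv2.cvtColor(p,cv2.COLOR_BGR2HSV))[2]
for m in big((u>185)&(u<305)&(v>200)&(v<318)&(V<100),8,15): print('dark',rect(m,.01,c),m.sum(),u[m].mean(),v[m].mean(),X[m][:,2].mean())
E
```

```text
46.5167 [ 0.39843224 -0.27893293  0.17849927] [-1.79914647e+02 -7.44373530e-02  7.87310527e+01] 0.2086893994791247
dark [367.4 -63.    8.5  98.1   2.4] 94 286.01063829787233 315.43617021276594 0.023581477521511383
dark [414.4 146.3  88.3   3.6   2.5] 66 190.25757575757575 296.6515151515151 0.03470707343193898
dark [ 437.7 -112.6    2.3   61.1   88.3] 33 303.6060606060606 283.90909090909093 0.005482287725888757
```

View pics/t6.png

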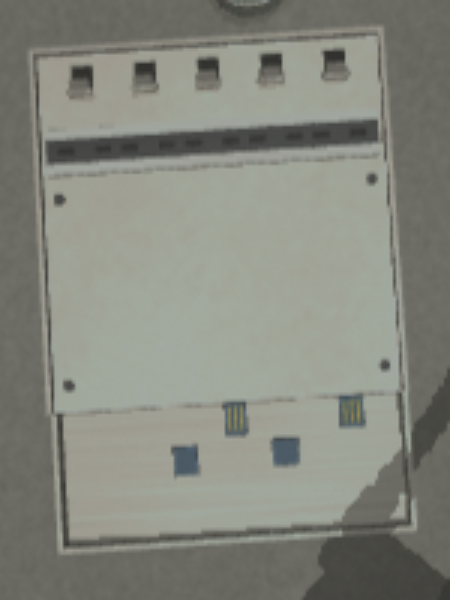

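All four chips are in the pan: crop (185,460), (286,450), (235,417) and (350,411). The last two lie close to the deck edge, so I'll check their heights.

```bash
python3 - <<'E'
from h import *
p,d=vision.grab_frame('top');c=vision.calibration('top');X=cloud(d,c)
for u,v in((248,279),(287,277),(232,293),(265,290)):
    w=X[v-3:v+4,u-2:u+3];print(w[...,0].mean(1).round(3),w[...,2].mean(1).round(4))
print('deck edge', X[268:276,260:262].mean(1).round(3).tolist())
s=r.read_state();x=s['tcp_pos']*1000;print(x,s['tool_rot'])
E
```

```text
[0.46  0.458 0.455 0.453 0.451 0.449 0.446] [0.0098 0.0122 0.0107 0.0086 0.0105 0.011  0.0112]
[0.462 0.46  0.458 0.456 0.453 0.451 0.449] [0.0106 0.0097 0.0074 0.0108 0.0102 0.0097 0.0102]
[0.429 0.427 0.425 0.422 0.42  0.418 0.415] [0.0082 0.0102 0.0105 0.0114 0.0102 0.0094 0.0086]
[0.434 0.432 0.43  0.427 0.425 0.423 0.42 ] [0.011  0.009  0.0113 0.0099 0.0093 0.0091 0.0089]
deck edge [[0.478, -0.016, 0.041], [0.476, -0.016, 0.039], [0.474, -0.016, 0.039], [0.471, -0.016, 0.04], [0.469, -0.016, 0.039], [0.467, -0.016, 0.041], [0.464, -0.015, 0.003], [0.461, -0.015, 0.004]]
[ 398.72602097 -278.91819954  179.33123992] [-1.79984770e+02 -2.08636044e-02  7.87776829e+01]
```

All four lie flat on the pan floor. Now I'll set the pad down on its mat, release and withdraw.

>>> carry_out(
  deltas=[
    [0, 0, 40, 0, 0, 0, 1],
    [0, 0, 75, 0, 0, 0, 1],
    [0, 0, 100, 0, 0, 0, 1],
    [0, 0, 110, 0, 0, 0, 1],
    [0, 0, 114.5, 0, 0, 0, 1],
    [0, 0, 114.5, 0, 0, 0, 1],
    [0, 0, 114.5, 0, 0, 0, 1],
    [0, 0, 114.5, 0, 0, 0, 1],
    [0, 0, 114.5, 0, 0, 0, 1],
  ],
)

```text
time: 47.37
tcp_pos: [0.399, -0.2806, 0.0666]
tool_rot: [179.9, 0.1, 78.7]
force: [0.7, 0.0, -1.0]
width: 0.205
finger_force: 30.0
```

>>> carry_out(
  deltas=[
    [0, 0, 0, 0, 0, 0, 0.5],
    [0, 0, 0, 0, 0, 0, 0],
    [0, 0, 0, 0, 0, 0, 0],
    [0, 0, 0, 0, 0, 0, 0],
    [0, 0, 0, 0, 0, 0, 0],
    [0, 0, 0, 0, 0, 0, 0],
    [0, 0, -40, 0, 0, 0, 0],
    [0, 0, -80, 0, 0, 0, 0],
    [0, 0, -120, 0, 0, 0, 0],
    [0, 0, -150, 0, 0, 0, 0],
  ],
)

```text
time: 48.2
tcp_pos: [0.3984, -0.2803, 0.2187]
tool_rot: [179.8, 0.1, 78.7]
force: [-0.5, -1.3, 0.2]
width: 0.926
finger_force: 0.0
```

>>> carry_out(
  deltas=[
    [-170, 0, -10, 0, 0, 0, 0],
    [-170, 0, -10, 0, 0, 0, 0],
    [-170, 0, -10, 0, 0, 0, 0],
    [-170, 0, -10, 0, 0, 0, 0],
    [-170, 0, -10, 0, 0, 0, 0],
    [-170, 0, -10, 0, 0, 0, 0],
    [-170, 0, -10, 0, 0, 0, 0],
    [-170, 0, -10, 0, 0, 0, 0],
  ],
)

```text
time: 48.87
tcp_pos: [0.3653, -0.4457, 0.2253]
tool_rot: [180.0, -0.0, 78.7]
force: [-0.5, 0.2, -0.3]
width: 1.004
finger_force: 0.0
```

```bash
python3 - <<'E'
from h import *
s=r.read_state();print(s['time'],s['tcp_pos'],s['dq'].round(2))
p,d=vision.grab_frame('top');cv2.imwrite('pics/t7.png',p)
E
```

```text
48.8667 [ 0.36526567 -0.44571323  0.22525011] [ 0.65 -0.86  0.29 -0.05 -0.09 -0.09]
```

View pics/t7.png

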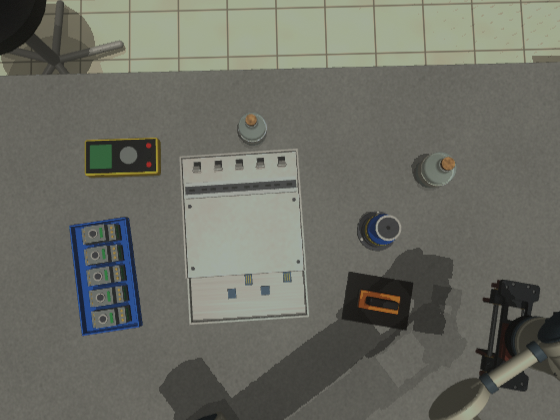

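The final top view shows the modules in the tray (105,275), the chips in the pan (row ~285), the pad centred on its mat (380,301), the dish up, and the bystanders where they were.

```bash
python3 -c "
from plant import r
print(r.job_done())"
```

```text
the job is handed in; nothing more can be done
None
```

I handed the job in at about 49 s of the 210 s limit, with no verdict shown: five modules stand in the tray, the pad was wetted, all four chips are in the catch pan, and the pad is back felt-down on its mat, with flasks and meter where they stood.

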